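# Hammer-head bolt into the clamp strut and up to the cover ear

### The job

Take the hammer-head bolt from its pocket, lower its head through the slot of the strut, press it down against the spring strip inside and give it a quarter turn so that the head springs up and catches under both lips. Then slide it, still upright, along the slot into the open notch of the cover's ear until its shank rests against the bottom of the notch, and let go. Feel your way gently: never press the bolt on the strut or the cover with more than about 35 N, and leave the other things on the bench alone.

Things in the scene. Friction and masses are not known exactly. Their poses are not given: they have to be found in the camera images.
- bolt: Dark steel hammer-head bolt, about 0.18 kg, standing head down in the insert's long pocket. Origin: centre of the head's underside, z up along the shank. Head: bar 32 mm long (x), 18 wide (y), 8 thick. Shank: 12 mm diameter, up to z 62 mm.
- grip (a point): Centre of the flat grip block on top of the bolt, 77 mm above the bolt's origin, axes as the bolt's. Block 34 mm (x) by 16 mm (y) by 30 mm (z), parallel to the head: pinch it across its 16 mm (y).
- bed: Fixed dark steel cradle, 260 mm (x) by 90 mm (y), cheeks 28 mm high, carrying the aluminium slotted strut. Origin: centre of its underside on the bench; x runs along the slot towards the cover, z up. Strut: 240 mm long (x -120 to 120), 45 mm wide, closed at both ends, firmly clamped.
- lips (a point): Point over the bed's origin at the height of the strut's top, 44 mm; axes as the bed's. Slot between the lips 19.6 mm wide, along x. NOTE: the strut is not centred in the bed: the slot's centreline lies anywhere within 9 mm either side of this point (in y); look or feel for it. Lips 5 mm thick (underside at 39 mm); channel below them 39 mm wide.
- strip (a point): Point over the bed's origin at the height (35 mm) of the top of the flat spring strip in the channel, at rest. It gives 9 mm down to a hard stop, 4 N plus 1 N per mm. The head clears the lips with the bolt's origin under 31 mm over the bed's; turn it (either way) at 27 to 29 mm. Let up, the spring (8 N) holds it against the lips, origin at 31 mm.
- cover: Fixed cast aluminium engine cover, 140 mm round, top 70 mm above the bench, over the strut's far end, with an ear lying on the strut, pointing back along the slot. Origin: at bench level below notch; axes parallel to the bed's, x into the cover. Ear 58 mm wide, z 44.5 to 56.5 mm; disc begins 30 mm beyond the notch bottom.
- notch (a point): Middle of the flat bottom of the ear's open notch, 50.5 mm above the bench; axes as the cover's. Notch open towards -x, 24 mm deep, 32 mm wide. The shank rests against its bottom with the bolt's axis at x = -6 mm here; in y the bolt follows the slot, up to 9 mm plus play off the middle.
- insert: Fixed grey plastic moulded insert, 130 mm (x) by 90 mm (y), slab 8 mm thick. Pocket 40 by 26 mm at x = -32 mm holds the bolt, head along x; square pocket of 26 mm at x = +40 mm holds the plain stud. Pocket walls reach 18 mm above the bench. Origin: centre of its underside.
- stud: Bystander: plain round-footed stud, 52 mm tall, foot 22 mm diameter, standing in the insert's second pocket, 72 mm from the bolt. Origin: underside of its foot.
- wrench: Bystander: steel wrench 160 mm long lying on the bench beyond the bed. Origin: its underside, near the middle.
- collar: Bystander: steel ring, 72 mm diameter, 22 mm high, on the bench. Origin: centre of its underside.
- can: Bystander: can 52 mm diameter, 130 mm tall, on the bench beyond the bed. Origin: centre of its underside.
Things that resemble listed ones, but are neither listed nor needed, are in the scene too. What is shaped like the bolt but blue or pink is not meant.

How it is judged (in metres and radians):
On the way, in this order (a step that is already met when the one before it is completed fails the run):
1. the head is in the slot, turned a quarter, and caught up under the lips, the bolt still short of the notch's bottom (angle between the x axis of bolt and the y axis of bed, either way round below 0.26 rad and z of bolt in the frame of bed between 0.0295 and 0.033 m and y of bolt in the frame of bed between -0.017 and 0.017 m and angle between bolt's own z axis and vertical below 0.12 rad and x of bolt in the frame of notch below -0.0095 m), for 0.2 s.
2. the caught bolt has been slid up against the bottom of the notch (angle between the x axis of bolt and the y axis of bed, either way round below 0.26 rad and z of bolt in the frame of bed between 0.0295 and 0.033 m and y of bolt in the frame of bed between -0.017 and 0.017 m and angle between bolt's own z axis and vertical below 0.12 rad and x of bolt in the frame of notch above -0.0085 m), for 0.2 s.
At the end, for the whole second after the job is handed in: Bolt upright (7 deg) in the slot, head square across it (15 deg), held up under the lips (origin 29.5 to 33 mm above the bed's underside, within 17 mm of its centreline), shank at the notch bottom (axis 3 to 8.5 mm before it), at rest, released; all bystanders within 20 mm of their starts (all of step 2 and x of bolt in the frame of notch below -0.003 m and linear speed of bolt below 0.01 m/s and contact force between the fingers and bolt below 0.1 N); the robot touches nothing.
It fails at once if the bolt is pressed on the strut with more than 45 N, the 16 N by which the spring clamps it included (contact force between bolt and bed above 45 N).
It fails at once if the bolt is pressed on the cover with more than 35 N (contact force between bolt and cover above 35 N).
It fails at once if a bystander is moved by more than 20 mm (distance of any of stud, wrench, collar, can from where it was at the start of the episode above 0.02 m).
It also fails if it takes over 72 s, if anything falls off the work surface, if the arm or the gripper's body presses on something with over 40 N, if the wrist force passes 120 N, or if a joint passes its speed limit or range.

### The arm

A 6-joint arm with a two-finger parallel gripper is mounted at the origin on the work surface. World frame = base frame: x ahead of the robot, y to its left, z up, the work surface at z = 0. Lengths are in mm, angles in degrees, forces in N, time in s.
With the tool pointing down it reaches from about 250 to 800 mm from the base axis. Payload 8.5 kg.
Tool frame: the origin (TCP) lies midway between the tips of the shut fingers; the grasp point (between the pads) lies 19 mm behind it (env.grasp_offset is the distance from the TCP to the grasp point, in mm); z points along the fingers, y is the direction in which the jaws open and shut (so a half turn about z gives the same grasp; the last joint's range is limited). The gripper opens to 85 mm and grips with 20 to 120 N. Pads are 22 mm wide; open, the fingers measure 114 mm over their backs; the gripper's body (76 mm by 85 mm) begins 54 mm behind the grasp point. The pads swing forward as they close: fully open they stand 13 mm farther back than shut.
Start: joints at [-73.682, 13.648, -0.773, 75.585, 0, 90], TCP at [147.493, -503.81, 231.276] pointing down, gripper open.
Joint ranges: [-152.45, 152.45], [-59.26, 108.67], [-65.41, 83.53], [-104.44, 129.93], [-82.83, 76.93], [-180, 180]. Speed limits (degrees/s): [127.2, 127.2, 159.86, 180, 180, 180].

### API

Orientations are given as [roll, pitch, yaw] about the fixed x, y, z axes, in that order (R = Rz(yaw) Ry(pitch) Rx(roll)).
In Python, from plant import telemetry, vision, env gives the robot as it stands.
- The arm moves only by the shell command python3 -m inch 'ROWS' [FORCE]. ROWS is JSON, a list of rows, each an object of numbers: "claw": the gripper's target within -1 to 1 (fully open at 1, half-way at 0, shut at -1); "tx", "ty", "tz": the shift along the tool's x, y, z in mm; "twist": the turn about the tool's z in degrees. A call has 1 to 8 rows; each row shifts and turns the pose as measured when the row begins, along the tool's axes as they then stand; what a row does not reach is not made up. A row lasts 1/12 s, in which the tool goes at most 41.7 mm and 7.16 degrees, less where a joint would pass 70% of its speed; a pose out of reach is approached as far as the arm can. A call with a gripper value outside its range is refused whole. The fingers move at their own pace and stop on an object; FORCE is the grip in N (left out, the last holds). Time passes only in rows, so rows that do not move let the fingers close. It gives the time, the measured TCP pose, the force and the opening at its end, in the units of the state.
- telemetry.get_state(): the state, without advancing time (a new reading comes with each control period).
- vision.get_image(name): name is "scene" or "side" or "wrist"; returns the picture (480x640x3 uint8, blue, green, red); there is no depth.
- vision.camera_params(name): a dict with "fx", "fy", "cx", "cy" (pixels), "cam_to_world" (4x4, takes a point from camera to world coordinates). Camera axes: x right, y up, looking along -z (the intrinsics and any distortion apply to the point x, -y, -z); pixel columns grow to the right and rows downward; lengths in mm; the calibration is good to about 2 mm. A picture is of the moment at which its call begins: read the wrist's pose just before it. camera_params takes no time and is no camera call; for the wrist camera it gives the pose at the moment of the call.
- env.hand_in(): hands the job in, once; it reports no verdict.
The state is a dict: "time": time; "joint_positions": joint angles; "qd": joint speeds; "joint_efforts": joint torques, N m; "tcp_pos": TCP position; "tool_rot": TCP orientation; "wrist_force": force on the tool from outside, world axes, zero at the start; "wrist_torque": the same for the moment, N m; "opening": opening from 0.0 (shut) to 1.0 (fully open).
Only numpy, scipy, OpenCV 4.12 (cv2) and the standard library are available. Lean on these libraries where they do the work, as an engineer would, in place of code of your own. Each camera call takes 0.05 s, during which the arm holds its last target.

## Working session

There is one attempt and no reset: what is moved stays moved. The work goes in short steps, Python scripts to look and compute and a shell command to move; the robot and the scene stay as the last step left them, time stands still between calls to the robot, and variables do not carry over. Pictures are saved under pics/ and viewed, and the job is handed in when it is done.

```bash
mkdir -p pics; ls; python3 - <<'E'
from plant import telemetry, vision, env
import cv2, numpy as np
print(telemetry.get_state(), env.grasp_offset)
for n in ("scene","side","wrist"):
    p=vision.camera_params(n); print(n,{k:(np.round(v,3).tolist() if k=="cam_to_world" else v) for k,v in p.items()})
    cv2.imwrite(f"pics/{n}0.png",vision.get_image(n))
E
```

```text
pics
{'time': 0.0, 'joint_positions': array([-7.36827342e+01,  1.36814932e+01, -8.16355670e-01,  7.55849728e+01,
        3.02913834e-04,  9.00002097e+01]), 'qd': array([-0.00268655,  0.09275367, -0.00786776,  0.06530292,  0.03737917,
        0.0368083 ]), 'joint_efforts': array([ 3.37456268e-04, -5.38775289e+01,  3.46439302e+01,  1.81239482e-02,
       -2.69442921e-05,  8.71542795e-06]), 'tcp_pos': array([ 147.38668816, -503.45415405,  230.67671149]), 'tool_rot': array([-1.79917178e+02, -3.02610441e-04,  1.63170557e+01]), 'wrist_force': array([0.00543877, 0.22095063, 0.32887881]), 'wrist_torque': array([ 0.01408879,  0.01063088, -0.06356097]), 'opening': 1.0018585569330658} 18.700000000000003
scene {'fx': 604.5920220511687, 'fy': 604.5920220511687, 'cx': 304.70347301065954, 'cy': 243.90000539948025, 'cam_to_world': [[0.69, -0.452, 0.566, 1233.394], [0.724, 0.429, -0.541, -714.141], [0.002, 0.782, 0.623, 782.248], [0.0, 0.0, 0.0, 1.0]]}
side {'fx': 491.310902254101, 'fy': 491.310902254101, 'cx': 319.77659846944107, 'cy': 238.64452151351028, 'cam_to_world': [[0.972, 0.163, -0.171, 430.729], [-0.236, 0.624, -0.745, -822.278], [-0.015, 0.764, 0.645, 713.425], [0.0, 0.0, 0.0, 1.0]]}
wrist {'fx': 332.02569470922737, 'fy': 332.02569470922737, 'cx': 324.73740466345805, 'cy': 244.9655409817922, 'cam_to_world': [[0.281, 0.912, 0.3, 224.551], [-0.96, 0.267, 0.087, -482.36], [-0.001, -0.312, 0.95, 373.599], [0.0, 0.0, 0.0, 1.0]]}
```

View pics/scene0.png

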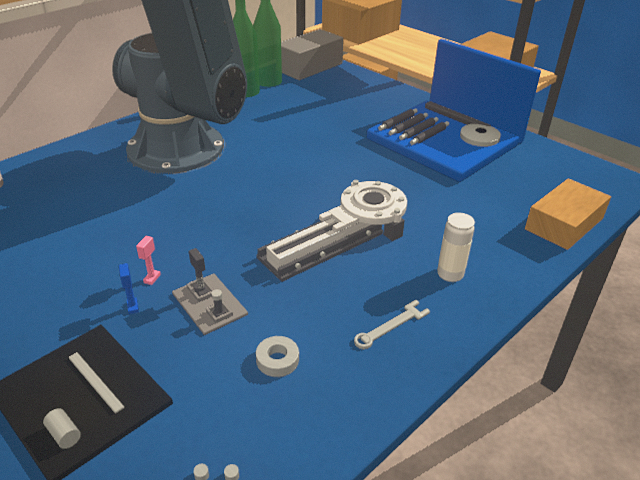

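View pics/side0.png

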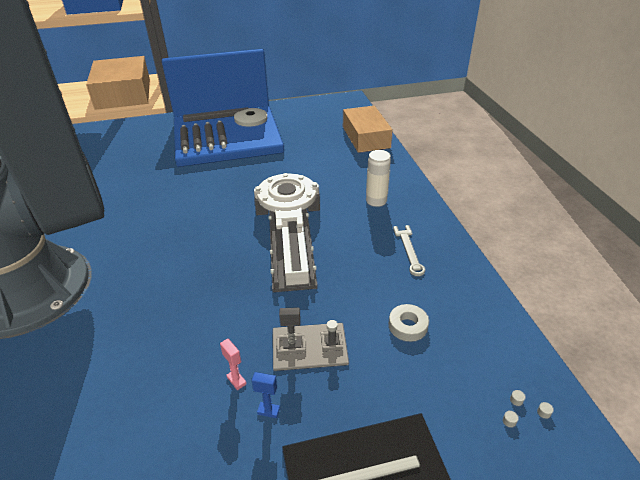

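View pics/wrist0.png

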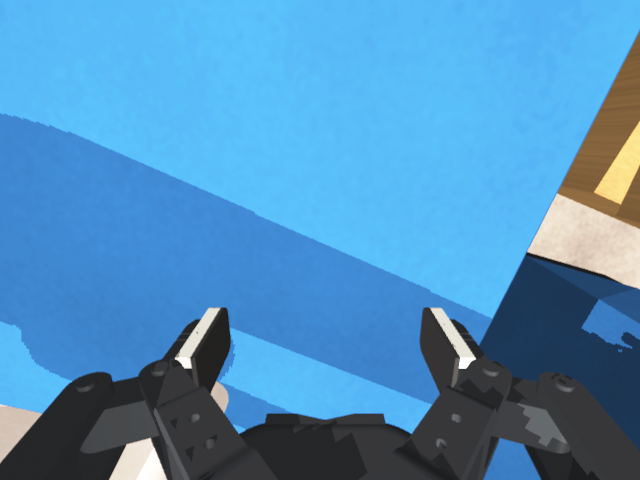

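The scene picture shows the dark bolt's grip at (197,257) in the grey insert, the strut running from (268,258) to the cover at (374,200). In the side picture the bolt's grip is at (290,315) and the slot runs from (297,280) to (292,215). Next I zoom in and take measurements.

```bash
cat > h.py <<'E'
from plant import telemetry, vision, env
import cv2, numpy as np
def ray(n,u,v,p=None):
    p=p or vision.camera_params(n); T=np.array(p["cam_to_world"])
    d=np.array([(u-p["cx"])/p["fx"],-(v-p["cy"])/p["fy"],-1]); d=T[:3,:3]@d
    return T[:3,3],d
def atz(n,u,v,z,p=None):
    o,d=ray(n,u,v,p); return o+d*(z-o[2])/d[2]
def proj(n,P,p=None):
    p=p or vision.camera_params(n); T=np.linalg.inv(np.array(p["cam_to_world"])); q=T@np.append(P,1)
    return np.array([p["cx"]+p["fx"]*q[0]/-q[2], p["cy"]-p["fy"]*q[1]/-q[2]])
def tri(obs):
    A=np.zeros((3,3));b=np.zeros(3)
    for n,u,v in obs:
        o,d=ray(n,u,v); d=d/np.linalg.norm(d); M=np.eye(3)-np.outer(d,d); A+=M; b+=M@o
    return np.linalg.solve(A,b)
E
python3 - <<'E'
from h import *
a=cv2.imread("pics/scene0.png"); b=cv2.imread("pics/side0.png")
cv2.imwrite("pics/z1.png",cv2.resize(a[230:340,150:290],(800,628))[:600])
cv2.imwrite("pics/z2.png",cv2.resize(a[170:290,250:410],(800,600),interpolation=cv2.INTER_CUBIC))
cv2.imwrite("pics/z3.png",cv2.resize(b[290:380,230:350],(800,600),interpolation=cv2.INTER_CUBIC))
cv2.imwrite("pics/z4.png",cv2.resize(b[165:295,210:370],(738,600),interpolation=cv2.INTER_CUBIC))
E
```

```text
(no output)
```

View pics/z1.png

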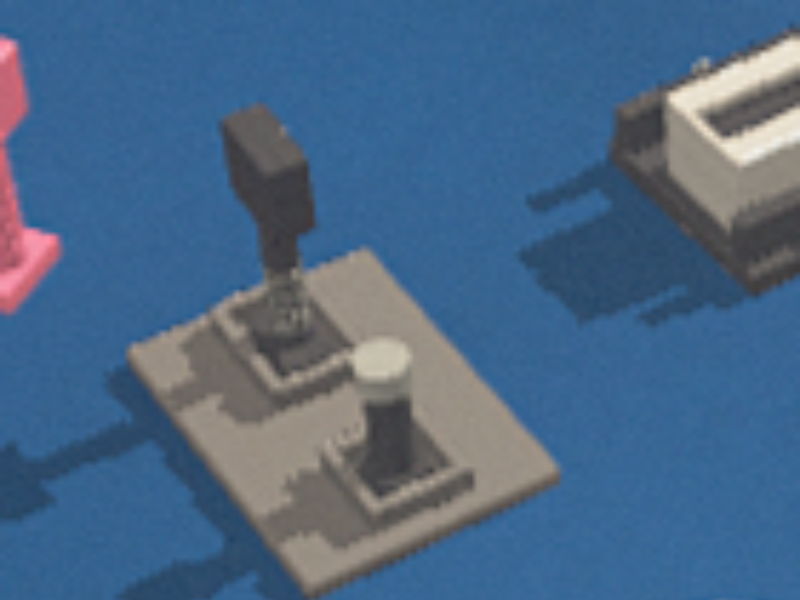

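View pics/z2.png

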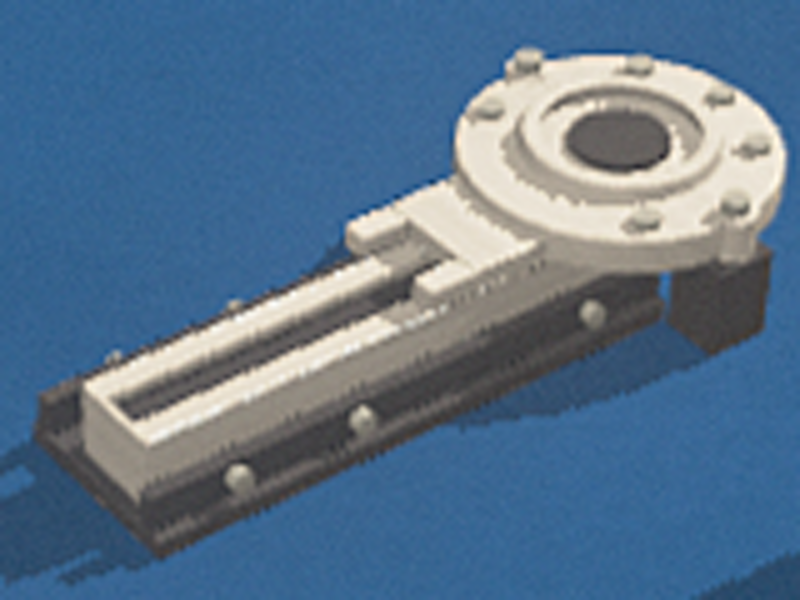

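View pics/z3.png

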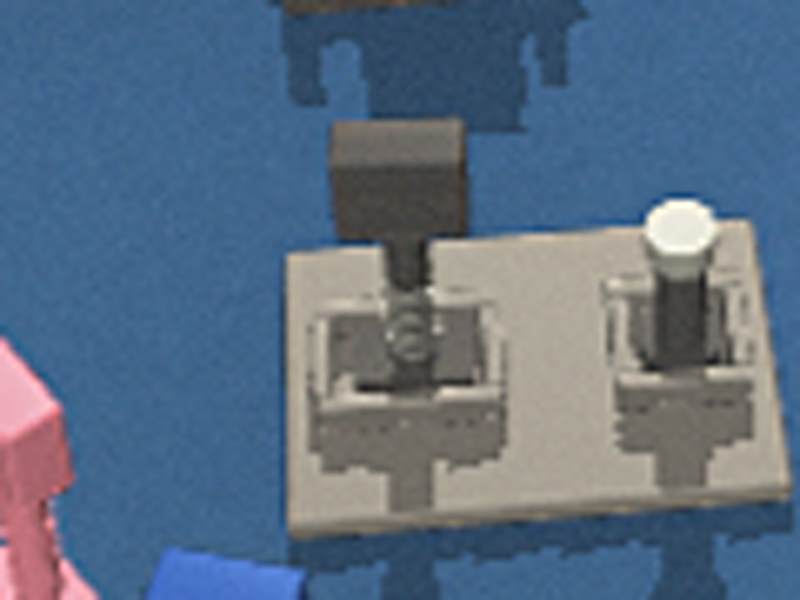

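View pics/z4.png

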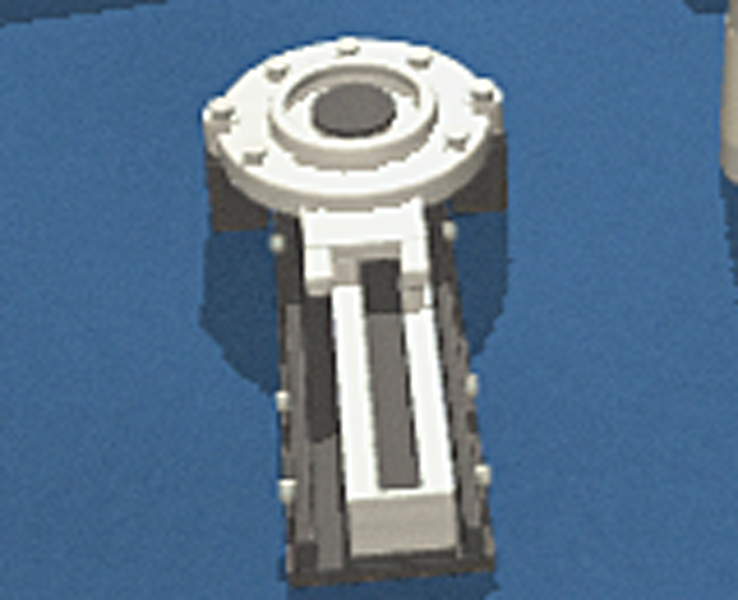

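```bash
python3 - <<'E'
from h import *
np.set_printoptions(precision=1,suppress=True)
z1=lambda u,v:("scene",150+u/5.714-.4,230+v/5.714-.4)
z2=lambda u,v:("scene",250+u/5-.4,170+v/5-.4)
z3=lambda u,v:("side",230+u/6.667-.4,290+v/6.667-.4)
z4=lambda u,v:("side",210+u/4.6125-.4,165+v/4.6125-.4)
def T(nm,a,b):
    P=tri([a,b]); print(nm,P,"err",proj(a[0],P)-a[1:],proj(b[0],P)-b[1:]); return P
T("griptopA",z1(221,122),z3(333,122)) # far-left? 
T("gripA2",z1(262,104),z3(333,122))
c=np.mean([(221,122),(262,104),(310,158),(270,178)],0); d=np.mean([(333,122),(463,118),(466,163),(331,166)],0)
T("griptopC",z1(*c),z3(*d))
for q in [(221,122),(262,104),(310,158),(270,178)]: print("scene",atz(*z1(*q),104))
for q in [(333,122),(463,118),(466,163),(331,166)]: print("side",atz(*z3(*q),104))
print("strut z44")
for q in [(85,385),(148,445),(118,405),(145,425)]: print("scene",atz(*z2(*q),44))
for q in [(350,495),(452,488),(381,488),(420,484),(333,290),(430,310),(362,310),(400,310)]: print("side",atz(*z4(*q),44))
print("bed corners z0")
print(atz(*z2(40,440),0),atz(*z2(165,558),0),atz(*z4(293,588),0),atz(*z4(492,572),0))
print("insert top8")
for q in [(128,348),(365,248),(560,472),(312,592)]: print("scene",atz(*z1(*q),8))
for q in [(287,252),(752,220),(790,490),(292,530)]: print("side",atz(*z3(*q),8))
print("stud",atz(*z1(382,355),60),atz(*z3(680,225),60))
print("notch ear tops z56.5: tips, bottom")
for q in [(345,228),(410,280),(447,258)]: print("scene",atz(*z2(*q),56.5))
for q in [(307,250),(330,250),(402,246),(425,240),(335,245),(402,240)]: print("side",atz(*z4(*q),56.5))
print("disc centre",atz(*z2(618,138),66),atz(*z4(353,110),66))
E
```

```text
griptopA [ 486.5 -283.4  105.9] err [ 1.5 -3.1] [1.3 3.5]
gripA2 [ 486.4 -271.4  100.2] err [ 0.2 -0.4] [0.2 0.5]
griptopC [ 501.  -280.7   99.1] err [ 0.1 -0.3] [0.1 0.3]
scene [ 489.8 -289.2  104. ]
scene [ 491.2 -274.8  104. ]
scene [ 523.  -279.6  104. ]
scene [ 522.4 -294.1  104. ]
side [ 486.  -273.7  104. ]
side [ 517.4 -280.4  104. ]
side [ 515.2 -294.9  104. ]
side [ 483.  -287.7  104. ]
strut z44
scene [ 518.  -133.2   44. ]
scene [ 562.1 -139.6   44. ]
scene [ 536.1 -132.    44. ]
scene [ 552.4 -132.5   44. ]
side [ 519.1 -130.1   44. ]
side [ 562.  -136.8   44. ]
side [ 532.7 -129.2   44. ]
side [ 549.3 -131.    44. ]
side [536.8   8.6  44. ]
side [578.  -17.5  44. ]
side [547.3  -9.5  44. ]
side [564.5 -14.   44. ]
bed corners z0
[ 489.7 -134.9    0. ] [ 577.2 -145.9    0. ] [ 490.3 -135.4    0. ] [ 576.  -147.6    0. ]
insert top8
scene [ 460.6 -319.3    8. ]
scene [ 474.1 -232.9    8. ]
scene [ 602.4 -253.     8. ]
scene [ 590.2 -340.1    8. ]
side [ 474.  -231.1    8. ]
side [ 601.2 -251.9    8. ]
side [ 586.5 -340.4    8. ]
side [ 460.4 -320.9    8. ]
stud [ 568.5 -291.4   60. ] [ 570.3 -291.    60. ]
notch ear tops z56.5: tips, bottom
scene [525.6   1.5  56.5]
scene [568.8  -4.6  56.5]
scene [568.7  16.8  56.5]
side [528.3  26.   56.5]
side [538.8  23.2  56.5]
side [572.5  17.6  56.5]
side [584.   19.3  56.5]
side [541.8  26.4  56.5]
side [573.4  22.1  56.5]
disc centre [568.  121.1  66. ] [569.  121.7  66. ]
```

```bash
python3 -m inch '[{"twist":5,"tx":15,"ty":-4},{"twist":5,"tx":30,"ty":-8},{"tx":38,"ty":-14},{"tx":38,"ty":-14},{"tx":38,"ty":-14},{"tx":38,"ty":-14}]'; python3 -c "
from h import *
s=telemetry.get_state();print(s['joint_positions'],s['tcp_pos'],s['tool_rot'],s['time'])"
```

```text
[-7.36843272e+01  1.36744563e+01 -8.05304516e-01  7.55859434e+01
  7.53766812e-04  9.00007253e+01] [ 147.39987819 -503.54253883  230.81623775] [-1.79934296e+02 -7.52934597e-04  1.63149466e+01] 0.15invalid input
```

```bash
python3 -m inch '[{"claw":1,"twist":5,"tx":15,"ty":-4,"tz":0},{"claw":1,"twist":5,"tx":30,"ty":-8,"tz":0},{"claw":1,"twist":0,"tx":38,"ty":-14,"tz":0}]'; python3 -c "
from h import *
s=telemetry.get_state();print(s['joint_positions'],s['tcp_pos'],s['tool_rot'],s['time'])"
```

```text
time: 0.4
tcp_pos: [221.8, -465.3, 229.7]
tool_rot: [-179.9, 0.1, 5.4]
wrist_force: [-0.3, -0.4, 0.4]
opening: 1.004
[-6.44537992e+01  1.28455199e+01 -2.07867778e+00  7.52162955e+01
 -9.56469390e-02  1.10135268e+02] [ 221.81489106 -465.26881301  229.69531269] [-1.79901018e+02  1.38164046e-01  5.41116897e+00] 0.4
```

```bash
python3 -m inch '[{"claw":1,"twist":0,"tx":36,"ty":-19,"tz":0},{"claw":1,"twist":0,"tx":36,"ty":-19,"tz":0},{"claw":1,"twist":0,"tx":36,"ty":-19,"tz":0},{"claw":1,"twist":0,"tx":36,"ty":-19,"tz":0},{"claw":1,"twist":0,"tx":36,"ty":-19,"tz":0},{"claw":1,"twist":0,"tx":36,"ty":-19,"tz":0},{"claw":1,"twist":7,"tx":36,"ty":-19,"tz":0},{"claw":1,"twist":7,"tx":0,"ty":0,"tz":0}]'; python3 - <<'E'
from h import *
s=telemetry.get_state();print(s['joint_positions'],s['tcp_pos'],s['tool_rot'],s['time'])
cv2.imwrite("pics/w1.png",vision.get_image("wrist")); p=vision.camera_params("wrist"); print(np.round(p["cam_to_world"],3))
E
```

```text
time: 1.07
tcp_pos: [469.0, -301.7, 227.3]
tool_rot: [-179.8, 0.2, -8.5]
wrist_force: [-0.4, 0.4, 0.4]
opening: 0.999
[-3.28084753e+01  1.71240027e+01  3.47016419e+00  7.65720040e+01
  9.68680688e-02  1.55708009e+02] [ 469.00797402 -301.73607559  227.29763876] [-1.79818800e+02  1.65996315e-01 -8.51641303e+00] 1.0667
[[-1.58000e-01  9.37000e-01  3.12000e-01  5.46934e+02]
 [-9.87000e-01 -1.49000e-01 -5.10000e-02 -3.16992e+02]
 [-2.00000e-03 -3.16000e-01  9.49000e-01  3.69734e+02]
 [ 0.00000e+00  0.00000e+00  0.00000e+00  1.00000e+00]]
```

View pics/w1.png

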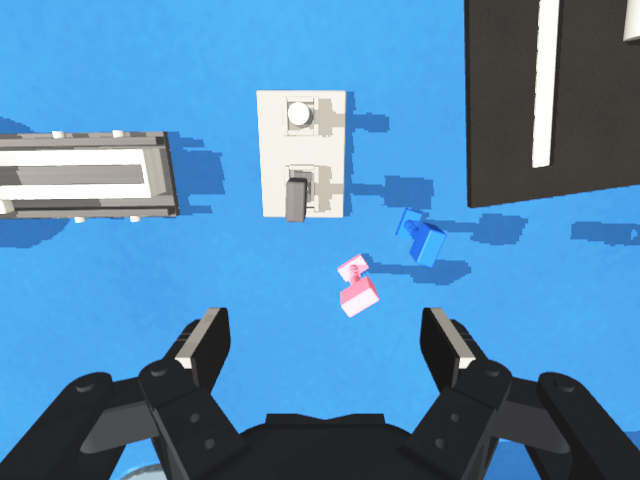

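The wrist picture shows the bolt's grip at (296,200) and the stud at (300,114). It also shows the strut's near end at (160,172) and the slot around row 175. I'll zoom in to measure.

```bash
python3 - <<'E'
import cv2
b=cv2.imread("pics/w1.png")
cv2.imwrite("pics/w1a.png",cv2.resize(b[150:240,240:360],(800,600),interpolation=cv2.INTER_CUBIC))
cv2.imwrite("pics/w1b.png",cv2.resize(b[110:245,0:180],(800,600),interpolation=cv2.INTER_CUBIC))
E
```

```text
(no output)
```

View pics/w1a.png

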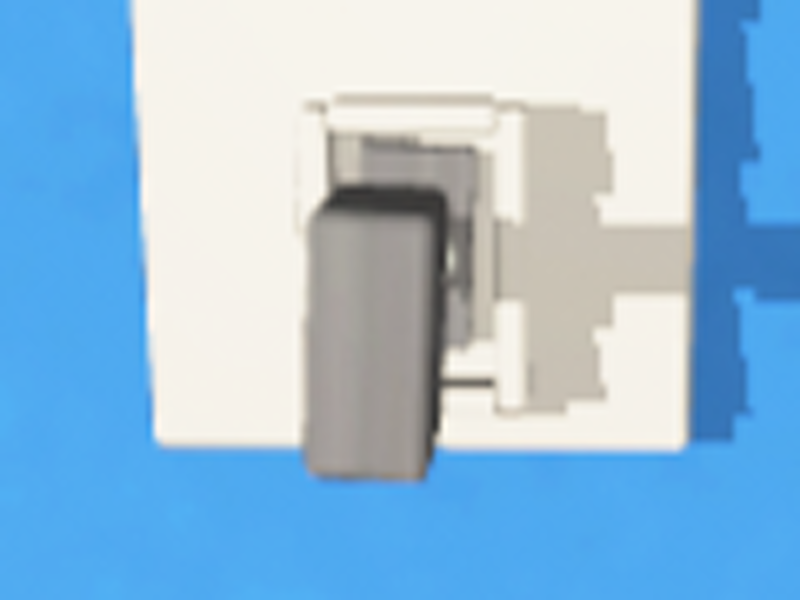

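View pics/w1b.png

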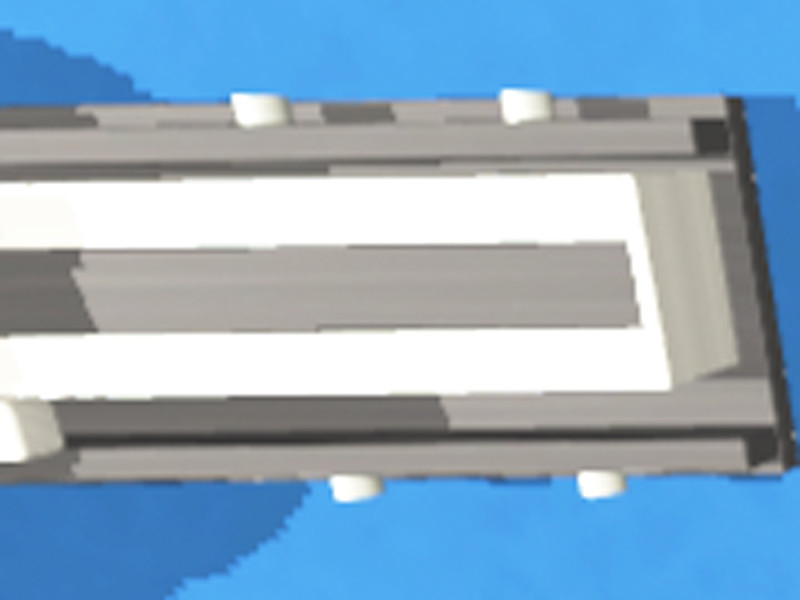

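```bash
python3 - <<'E'
from h import *
np.set_printoptions(precision=1,suppress=True)
a=lambda u,v:("wrist",240+u/6.667-.4,150+v/6.667-.4)
b=lambda u,v:("wrist",u/4.444-.4,110+v/4.444-.4)
P=[atz(*a(*q),99.5) for q in [(312,212),(435,208),(425,478),(305,475)]]
print("grip",np.array(P),np.mean(P,0), np.degrees(np.arctan2(*(P[0]-P[3])[1::-1])), np.degrees(np.arctan2(*(P[1]-P[2])[1::-1])))
print("insert",atz(*a(155,443),8),atz(*a(687,447),8))
print("strut corners");[print(atz(*b(*q),44)) for q in [(635,175),(672,388)]]
print("outer far");[print(atz(*b(*q),44)) for q in [(5,182),(5,393)]]
print("slot");S=[atz(*b(*q),44) for q in [(625,243),(642,325),(150,249),(150,331),(300,246.5),(300,329.5)]];[print(s) for s in S]
for i,j in((2,0),(3,1)): d=S[j]-S[i]; print(np.degrees(np.arctan2(-d[1],-d[0])))
print("bedcorner z28");[print(atz(*b(*q),0)) for q in [(745,100),(795,467)]]
E
```

```text
grip [[ 516.3 -280.3   99.5]
 [ 514.4 -295.1   99.5]
 [ 481.5 -287.9   99.5]
 [ 484.2 -273.1   99.5]] [ 499.1 -284.1   99.5] -12.697662135171537 -12.295444136678038
insert [ 472.4 -234.5    8. ] [ 457.7 -322.4    8. ]
strut corners
[ 561.1 -144.5   44. ]
[ 516.1 -137.6   44. ]
outer far
[580.9 -11.5  44. ]
[538.4   9.5  44. ]
slot
[ 547.9 -137.7   44. ]
[ 530.5 -135.6   44. ]
[562.9 -36.   44. ]
[546.3 -28.4  44. ]
[558.3 -68.2  44. ]
[541.4 -61.1  44. ]
81.64139829750458
81.63401598322234
bedcorner z28
[ 575.3 -152.6    0. ]
[ 487.4 -138.     0. ]
```

```bash
python3 -m inch '[{"claw":1,"twist":1,"tx":14,"ty":-12,"tz":20},{"claw":1,"twist":1,"tx":14,"ty":-12,"tz":30},{"claw":1,"twist":0,"tx":0,"ty":0,"tz":20},{"claw":1,"twist":0,"tx":0,"ty":0,"tz":0}]'; python3 - <<'E'
from h import *
p=vision.camera_params("wrist"); s=telemetry.get_state();print(s['joint_positions'],s['tcp_pos'],s['tool_rot'],s['time'])
im=vision.get_image("wrist")
for P in ([500.5,-281.5,99.5],):print(proj("wrist",P,p))
cv2.imwrite("pics/w2.png",im); np.save("w2.npy",np.array(p["cam_to_world"]))
E
```

```text
time: 1.45
tcp_pos: [499.5, -283.4, 155.7]
tool_rot: [-180.0, 0.2, -10.6]
wrist_force: [-0.5, -0.1, -0.2]
opening: 1.0
[-2.95553551e+01  2.05009677e+01 -2.21432201e+00  6.74473021e+01
 -2.74357211e-02  1.61048414e+02] [ 499.52133982 -283.42189148  155.71697566] [-1.79973144e+02  1.62688454e-01 -1.06036916e+01] 1.45
[319.6229098  266.07345406]
```

View pics/w2.png

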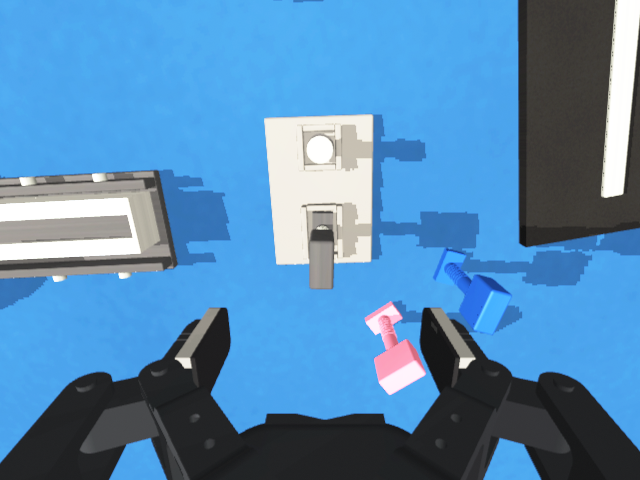

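```bash
python3 - <<'E'
from h import *
np.set_printoptions(precision=1,suppress=True)
b=cv2.imread("pics/w2.png")
cv2.imwrite("pics/w2a.png",cv2.resize(b[190:300,250:390],(800,629),interpolation=cv2.INTER_CUBIC)[:600])
for z in (92,96,99.5): print(atz("wrist",321.2,259,z))
print("insert top corners");[print(atz("wrist",*q,8)) for q in [(265,118),(373,115),(371,262),(276,264)]]
o,d=ray("wrist",321.2,259)
P=tri([("wrist",321.2,259),("scene",196.5-.4+0,254.4),("side",289.6,311)]);print(P)
c=np.mean([(221,122),(262,104),(310,158),(270,178)],0); print(150+c[0]/5.714-.4,230+c[1]/5.714-.4)
E
```

```text
[ 502.1 -283.1   92. ]
[ 503.6 -283.4   96. ]
[ 504.9 -283.7   99.5]
insert top corners
[ 601.3 -254.1    8. ]
[ 587.2 -341.8    8. ]
[ 459.5 -321.9    8. ]
[ 474.  -233.4    8. ]
[ 503.  -282.5  100. ]
196.10857542877145 254.18872943647182
```

View pics/w2a.png

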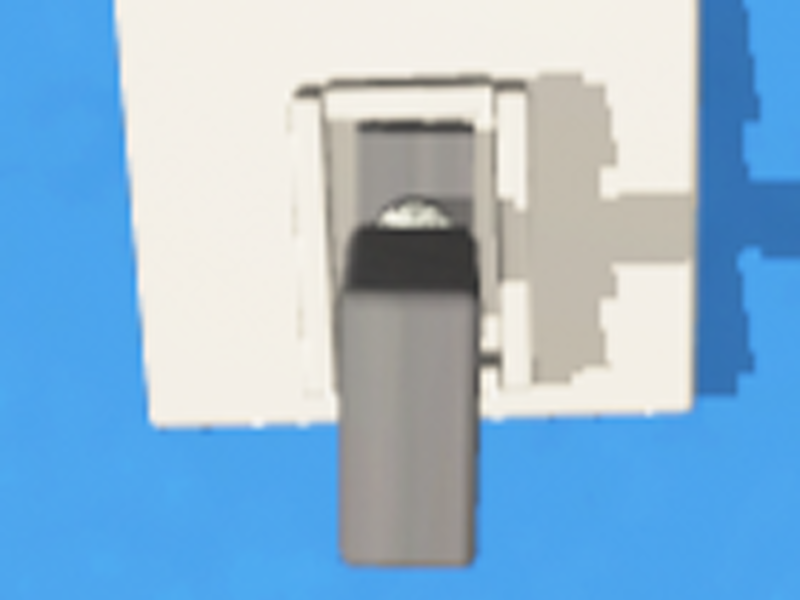

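```bash
python3 -m inch '[{"claw":1,"twist":0,"tx":1.5,"ty":-1,"tz":30},{"claw":1,"twist":0,"tx":0,"ty":0,"tz":30},{"claw":1,"twist":0,"tx":0,"ty":0,"tz":20},{"claw":1,"twist":0,"tx":0,"ty":0,"tz":5},{"claw":1,"twist":0,"tx":0,"ty":0,"tz":0}]'; python3 - <<'E'
from h import *
im=vision.get_image("wrist")
cv2.imwrite("pics/w3.png",im)
im=vision.get_image("side")
cv2.imwrite("pics/s3.png",cv2.resize(im[240:390,200:400],(800,600)))
E
```

```text
time: 1.92
tcp_pos: [501.7, -288.3, 77.3]
tool_rot: [179.8, -0.3, -10.4]
wrist_force: [-1.2, 1.1, 1.1]
opening: 1.0
```

View pics/w3.png

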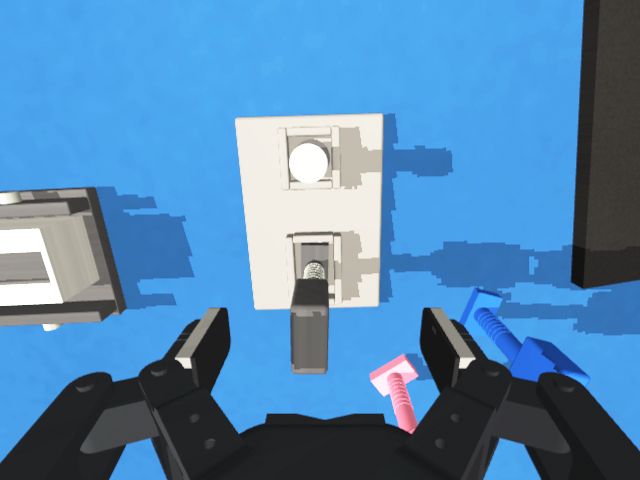

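View pics/s3.png

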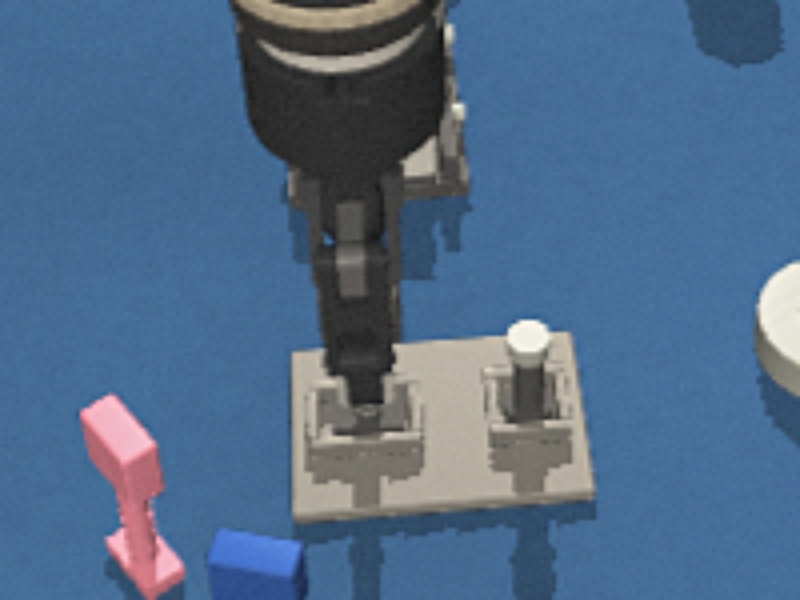

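```bash
python3 -m inch '[{"claw":1,"twist":0,"tx":-1.5,"ty":-5.5,"tz":5},{"claw":1,"twist":0,"tx":0,"ty":0,"tz":4},{"claw":1,"twist":0,"tx":0,"ty":0,"tz":0}]'; python3 -c "
from h import *
s=telemetry.get_state();print(s['tcp_pos'],s['tool_rot'])"
```

```text
time: 2.27
tcp_pos: [503.9, -284.1, 73.3]
tool_rot: [179.7, -0.8, -10.5]
wrist_force: [0.0, -0.4, 0.6]
opening: 1.0
[ 503.94529938 -284.14700895   73.32277911] [179.65261516  -0.80616444 -10.45841344]
```

```bash
python3 -m inch '[{"claw":1,"twist":0,"tx":-3,"ty":-1,"tz":7},{"claw":1,"twist":0,"tx":0,"ty":0,"tz":0}]'; python3 -m inch '[{"claw":1,"twist":0,"tx":0,"ty":0,"tz":0}]'
```

```text
time: 2.43
tcp_pos: [501.7, -282.7, 66.9]
tool_rot: [179.6, -0.9, -10.4]
wrist_force: [-0.6, -0.1, -0.7]
opening: 1.0
time: 2.52
tcp_pos: [501.8, -282.6, 67.0]
tool_rot: [179.6, -0.9, -10.4]
wrist_force: [0.2, -0.1, -0.5]
opening: 0.999
```

```bash
python3 -m inch '[{"claw":-1,"twist":0,"tx":0,"ty":0,"tz":0},{"claw":-1,"twist":0,"tx":0,"ty":0,"tz":0},{"claw":-1,"twist":0,"tx":0,"ty":0,"tz":0},{"claw":-1,"twist":0,"tx":0,"ty":0,"tz":0},{"claw":-1,"twist":0,"tx":0,"ty":0,"tz":0},{"claw":-1,"twist":0,"tx":0,"ty":0,"tz":0}]' 70;python3 - <<'E'
from h import *
im=vision.get_image("wrist")
cv2.imwrite("pics/w4.png",im)
E
```

```text
time: 3.02
tcp_pos: [502.0, -282.7, 67.3]
tool_rot: [179.6, -0.9, -10.4]
wrist_force: [0.6, 0.1, -0.3]
opening: 0.179
```

View pics/w4.png

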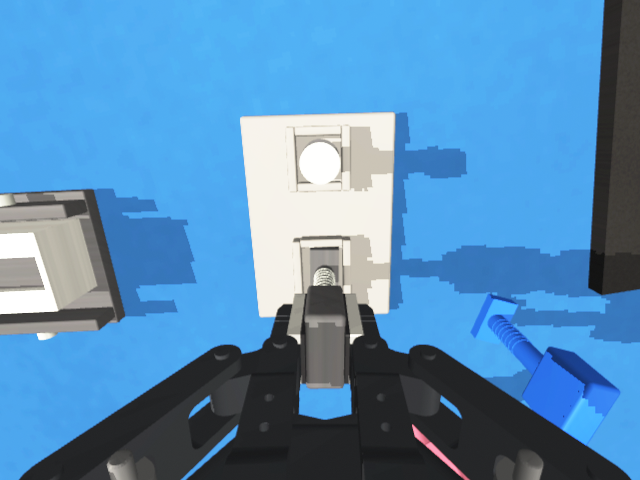

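The jaws hold the grip block between them, centred at (325,345), with opening 0.179 (about 15 mm). I lift it now.

```bash
python3 -m inch '[{"claw":-1,"twist":0,"tx":0,"ty":0,"tz":-10},{"claw":-1,"twist":0,"tx":0,"ty":0,"tz":-20},{"claw":-1,"twist":0,"tx":0,"ty":0,"tz":-30},{"claw":-1,"twist":0,"tx":0,"ty":0,"tz":-30},{"claw":-1,"twist":0,"tx":0,"ty":0,"tz":-10},{"claw":-1,"twist":0,"tx":0,"ty":0,"tz":0}]';python3 - <<'E'
from h import *
print(telemetry.get_state()["joint_positions"])
cv2.imwrite("pics/w5.png",vision.get_image("wrist"))
cv2.imwrite("pics/s5.png",vision.get_image("side"))
E
```

```text
time: 3.57
tcp_pos: [498.3, -280.5, 172.1]
tool_rot: [179.7, -0.6, -10.4]
wrist_force: [-0.1, 0.3, -0.9]
opening: 0.175
[-2.93401446e+01  1.91265337e+01 -1.81353125e+00  6.83758759e+01
 -6.88645863e-02  1.61067097e+02]
```

View pics/w5.png

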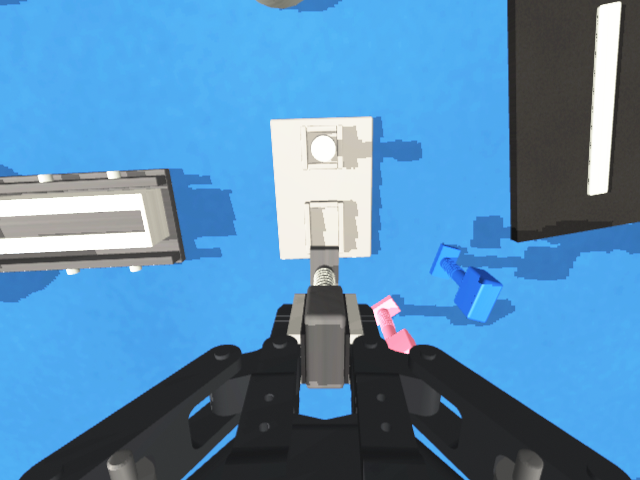

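View pics/s5.png

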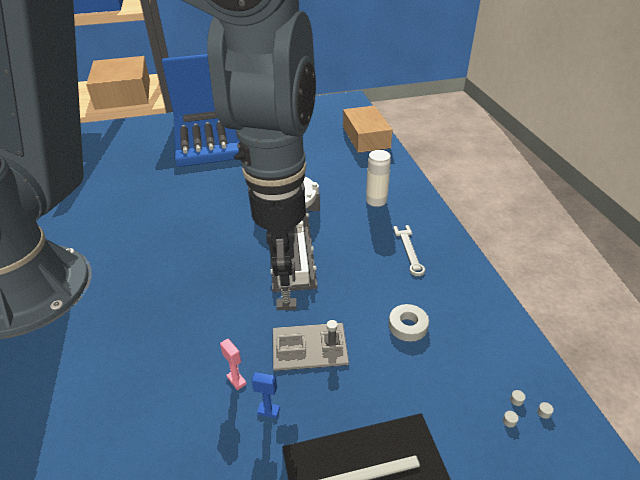

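```bash
python3 -m inch '[{"claw":-1,"twist":-3,"tx":2,"ty":-20,"tz":0},{"claw":-1,"twist":-3,"tx":0,"ty":-36,"tz":0},{"claw":-1,"twist":-3,"tx":-3,"ty":-36,"tz":0},{"claw":-1,"twist":-3,"tx":-5,"ty":-36,"tz":0},{"claw":-1,"twist":-7,"tx":-8,"ty":-36,"tz":0},{"claw":-1,"twist":-7,"tx":-10,"ty":-20,"tz":0},{"claw":-1,"twist":-7,"tx":0,"ty":0,"tz":0},{"claw":-1,"twist":-7,"tx":0,"ty":0,"tz":0}]'; python3 -m inch '[{"claw":-1,"twist":-7,"tx":0,"ty":0,"tz":0},{"claw":-1,"twist":-7,"tx":0,"ty":0,"tz":0},{"claw":-1,"twist":-7,"tx":0,"ty":0,"tz":0},{"claw":-1,"twist":-7,"tx":0,"ty":0,"tz":0},{"claw":-1,"twist":-7,"tx":0,"ty":0,"tz":0}]'
```

```text
time: 4.33
tcp_pos: [474.6, -91.0, 157.2]
tool_rot: [-179.9, 0.4, 30.3]
wrist_force: [0.2, -0.2, -1.8]
opening: 0.175
time: 4.75
tcp_pos: [469.2, -88.2, 150.3]
tool_rot: [-179.0, 0.4, 66.0]
wrist_force: [-0.1, -0.7, -2.1]
opening: 0.176
```

```bash
python3 -m inch '[{"claw":-1,"twist":0,"tx":20,"ty":22,"tz":-8},{"claw":-1,"twist":0,"tx":20,"ty":22,"tz":-8},{"claw":-1,"twist":-5,"tx":16,"ty":21,"tz":-5},{"claw":-1,"twist":-6,"tx":0,"ty":0,"tz":0},{"claw":-1,"twist":-5,"tx":0,"ty":0,"tz":0},{"claw":-1,"twist":0,"tx":0,"ty":0,"tz":0}]';python3 - <<'E'
from h import *
p=vision.camera_params("wrist"); s=telemetry.get_state();print(s['joint_positions'],s['tcp_pos'],s['tool_rot'],s['time'])
np.save("w6.npy",np.array(p["cam_to_world"]))
cv2.imwrite("pics/w6.png",vision.get_image("wrist"))
cv2.imwrite("pics/s6.png",vision.get_image("side"))
E
```

```text
time: 5.25
tcp_pos: [548.7, -60.9, 160.1]
tool_rot: [-177.9, 0.1, 83.2]
wrist_force: [0.2, -0.2, -2.0]
opening: 0.175
[-6.29384807e+00  1.96860960e+01 -2.82905689e+00  6.95812040e+01
 -6.75443564e-02  9.04728723e+01] [548.72202831 -60.88371225 160.12160566] [-1.77904270e+02  8.47944179e-02  8.32360664e+01] 5.25
```

View pics/w6.png

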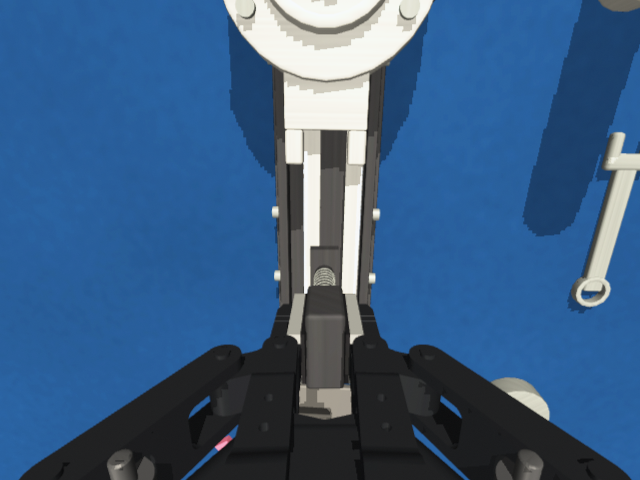

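View pics/s6.png

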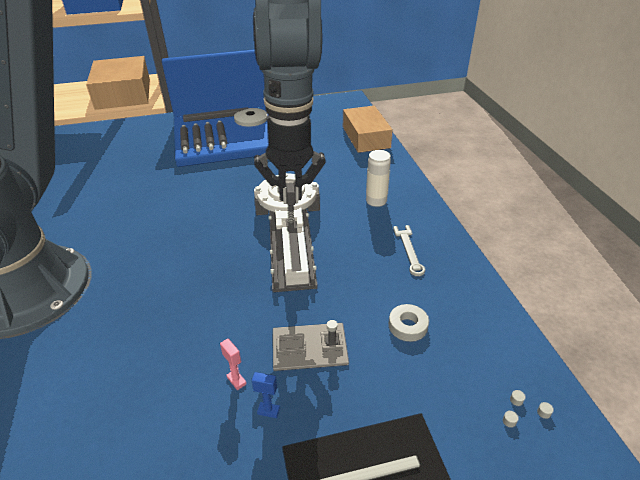

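```bash
python3 - <<'E'
import cv2
b=cv2.imread("pics/w6.png")
cv2.imwrite("pics/w6a.png",cv2.resize(b[110:310,250:410],(600,750),interpolation=cv2.INTER_CUBIC)[:600])
cv2.imwrite("pics/w6b.png",cv2.resize(b[200:290,270:390],(800,600),interpolation=cv2.INTER_CUBIC))
E
```

```text
(no output)
```

View pics/w6a.png

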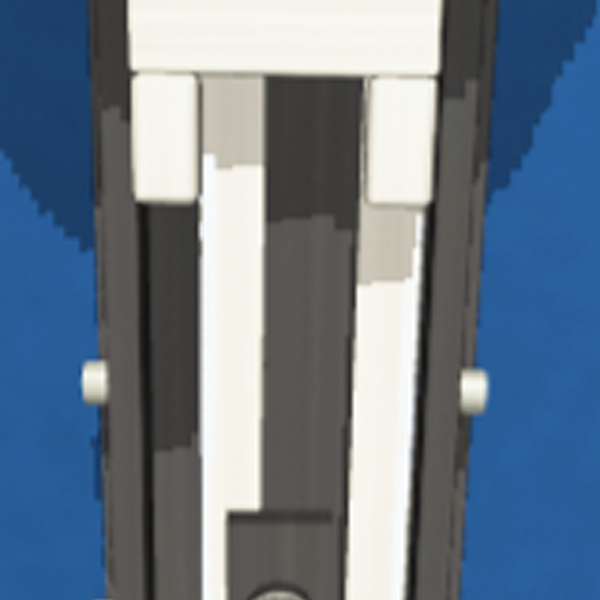

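View pics/w6b.png

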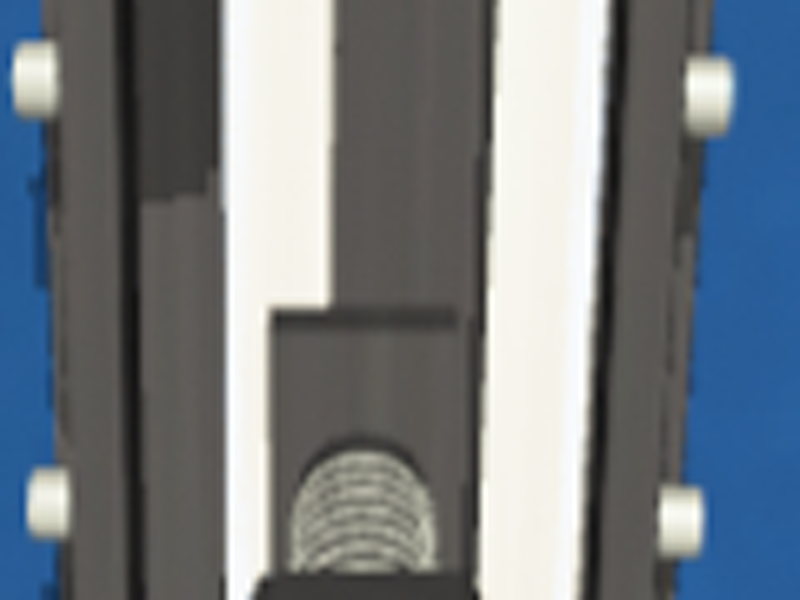

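```bash
python3 - <<'E'
from h import *
np.set_printoptions(precision=1,suppress=True)
p=vision.camera_params("wrist"); T=np.load("w6.npy"); p["cam_to_world"]=T; print(np.abs(T-np.array(vision.camera_params("wrist")["cam_to_world"])).max())
a=lambda u,v:(250+u/3.75-.37,110+v/3.75-.37)
b=lambda u,v:(270+u/6.667-.42,200+v/6.667-.42)
f=lambda q,z:atz("wrist",*q,z,p)
L=[f(a(*q),44) for q in [(266,110),(264,300),(261,490)]]; R=[f(a(*q),44) for q in [(360,110),(351.5,300),(345,480)]]
print(np.array(L),np.array(R))
for S in (L,R): d=S[0]-S[2]; print(np.degrees(np.arctan2(d[1],d[0])))
print("mid",(L[1]+R[1])/2)
# better: at z=44 edges; width
n=np.array([-np.sin(np.radians(82.3)),np.cos(np.radians(82.3))]); print("v",[n@s[:2] for s in L],[n@s[:2] for s in R], n@[548.7,-60.9])
H=[f(b(*q),108) for q in [(272,327),(462,327)]]; print("head",np.array(H),np.mean(H,0),[n@s[:2] for s in H])
H=[f(b(*q),100) for q in [(272,310),(460,310)]]; print("head",np.array(H),[n@s[:2] for s in H])
print("bed edges z28 outer", [n@f(a(*q),28)[:2] for q in [(105,400),(478,400)]])
print("ear tips",[f(a(*q),56.5) for q in [(165,203),(400,206)]],"notch",[f(a(*q),56.5) for q in [(200,73),(365,75)]])
E
```

```text
0.2565792966827978
[[550.7  15.9  44. ]
 [545.8 -21.4  44. ]
 [540.  -62.4  44. ]] [[569.2  13.7  44. ]
 [563.8 -23.4  44. ]
 [558.5 -62.1  44. ]]
82.2191220237148
81.9322065018386
mid [554.8 -22.4  44. ]
v [np.float64(-543.6476180589628), np.float64(-543.6984939687503), np.float64(-543.5361248441317)] [np.float64(-562.2481006389811), np.float64(-561.8424570459568), np.float64(-561.7569773621525)] -551.9122403755048
head [[539.8 -47.6 108. ]
 [557.4 -49.4 108. ]] [548.6 -48.5 108. ] [np.float64(-541.2699825989855), np.float64(-558.9578634293424)]
head [[539.  -48.5 100. ]
 [557.1 -50.4 100. ]] [np.float64(-540.6438931012409), np.float64(-558.8189867561889)]
bed edges z28 outer [np.float64(-506.99983439009856), np.float64(-591.3250855451448)]
ear tips [array([529.9,   1.2,  56.5]), array([574.9,  -4.6,  56.5])] notch [array([539.9,  23.9,  56.5]), array([570.5,  19.9,  56.5])]
```

```bash
python3 -m inch '[{"claw":-1,"twist":1,"tx":0,"ty":1.5,"tz":15},{"claw":-1,"twist":0.5,"tx":0,"ty":1,"tz":20},{"claw":-1,"twist":0,"tx":0,"ty":0,"tz":8},{"claw":-1,"twist":0,"tx":0,"ty":0,"tz":0}]';python3 - <<'E'
from h import *
p=vision.camera_params("wrist"); s=telemetry.get_state();print(s['joint_positions'],s['tcp_pos'],s['tool_rot'],s['time'])
np.save("w7.npy",np.array(p["cam_to_world"]))
b=vision.get_image("wrist")
cv2.imwrite("pics/w7.png",b)
cv2.imwrite("pics/w7b.png",cv2.resize(b[200:290,270:390],(800,600),interpolation=cv2.INTER_CUBIC))
E
```

```text
time: 5.68
tcp_pos: [546.9, -61.7, 115.0]
tool_rot: [-177.8, 0.2, 80.5]
wrist_force: [0.1, 0.3, -0.2]
opening: 0.18
[-6.39299653e+00  2.13037345e+01 -7.35743530e+00  6.35502998e+01
 -7.87360392e-02  9.30630863e+01] [546.93261256 -61.70487182 115.02662356] [-177.79588572    0.19670695   80.54922088] 5.6833
```

View pics/w7b.png

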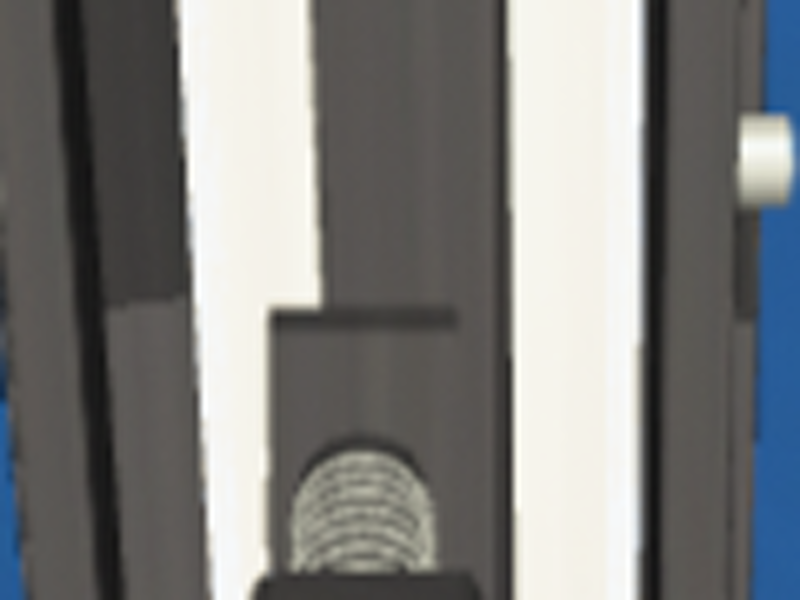

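```bash
cat > m.py <<'E'
from h import *
np.set_printoptions(precision=2,suppress=True)
def run(Tf,hz,L,R,H,box=(270,200,6.667)):
    p=vision.camera_params("wrist"); p["cam_to_world"]=np.load(Tf)
    b=lambda q:(box[0]+q[0]/box[2]-.42,box[1]+q[1]/box[2]-.42)
    f=lambda q,z:atz("wrist",*b(q),z,p)[:2]
    L=[f(q,44) for q in L];R=[f(q,44) for q in R]
    ys=[np.degrees(np.arctan2(*(S[0]-S[-1])[::-1])) for S in (L,R)]; y=82.1
    n=np.array([-np.sin(np.radians(y)),np.cos(np.radians(y))])
    l=np.mean([n@q for q in L]);r=np.mean([n@q for q in R])
    print("slot yaws",ys,"l,r,mid,w",l,r,(l+r)/2,l-r)
    for dz,q in zip((8,0),H):
        h=[f(k,hz+dz) for k in q]; d=h[1]-h[0]
        hv=[n@k for k in h]; print("head yaw",np.degrees(np.arctan2(d[1],d[0]))+90,"l,r,mid,w",hv,np.mean(hv),hv[0]-hv[1],"offset",np.mean(hv)-(l+r)/2)
E
python3 - <<'E'
from m import *
run("w7.npy",55.2,[(310,5),(318,150),(325,300)],[(507,5),(511,200),(515,590)],[[(272,327),(458,327)],[(270,308),(458,308)]])
run("w6.npy",100,[(332,5),(330,150),(328,300)],[(495,5),(490,200),(480,590)],[[(272,327),(462,327)],[(272,310),(460,310)]])
E
```

```text
slot yaws [np.float64(82.96697312970988), np.float64(82.45731234035738)] l,r,mid,w -543.5555049476427 -562.6895067427955 -553.1225058452192 19.134001795152813
head yaw 81.32238042798706 l,r,mid,w [np.float64(-540.055832474182), np.float64(-557.3536123636412)] -548.7047224189116 17.297779889459207 offset 4.417783426307551
head yaw 81.30084315873775 l,r,mid,w [np.float64(-539.1850155805744), np.float64(-557.3371162622541)] -548.2610659214142 18.152100681679713 offset 4.861439923804937
slot yaws [np.float64(82.17575991994318), np.float64(82.8142334459999)] l,r,mid,w -543.1520329838539 -562.7463636177735 -552.9491983008137 19.594330633919526
head yaw 83.97159849157725 l,r,mid,w [np.float64(-541.1787790023585), np.float64(-558.864750237719)] -550.0217646200388 17.685971235360512 offset 2.927433680774925
head yaw 83.95325893048617 l,r,mid,w [np.float64(-540.5562463159162), np.float64(-558.7293981003351)] -549.6428222081256 18.173151784418906 offset 3.306376092688083
```

```bash
python3 -m inch '[{"claw":-1,"twist":-1,"tx":0,"ty":3,"tz":0},{"claw":-1,"twist":0,"tx":0,"ty":1.5,"tz":0},{"claw":-1,"twist":0,"tx":0,"ty":0,"tz":0}]';python3 - <<'E'
from h import *
p=vision.camera_params("wrist"); s=telemetry.get_state();print(s['tcp_pos'],s['tool_rot'],s['time'])
np.save("w8.npy",np.array(p["cam_to_world"]))
b=vision.get_image("wrist")
cv2.imwrite("pics/w8b.png",cv2.resize(b[200:290,270:390],(800,600),interpolation=cv2.INTER_CUBIC))
E
```

```text
time: 5.98
tcp_pos: [552.2, -62.8, 117.4]
tool_rot: [-177.9, 0.2, 81.6]
wrist_force: [-0.3, 0.5, -1.2]
opening: 0.181
[552.16961473 -62.79040488 117.3869375 ] [-1.77897234e+02  1.55375605e-01  8.15692774e+01] 5.9833
```

View pics/w8b.png

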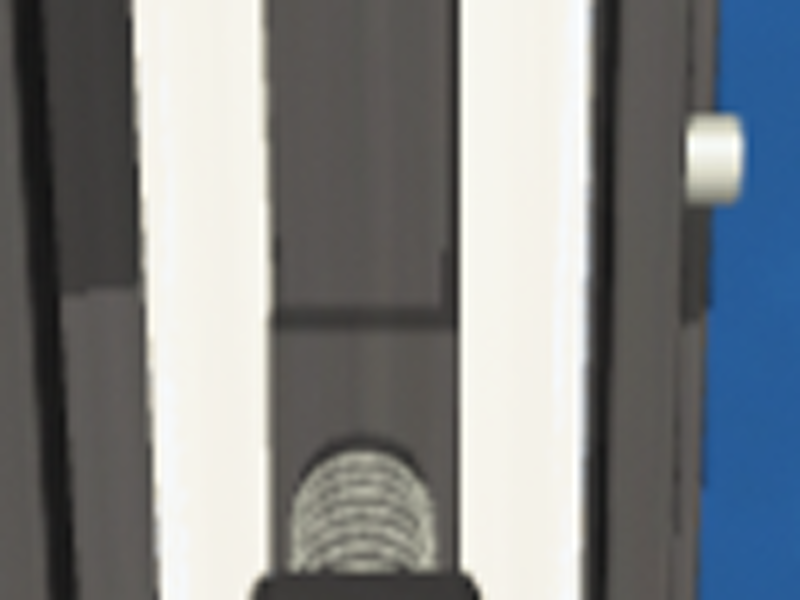

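```bash
python3 - <<'E'
from m import *
run("w8.npy",57.6,[(266,5),(270,150),(272,300)],[(458,5),(460,200),(459,590)],[[(274,327),(457,327)],[(272,308),(457,308)]])
E
```

```text
slot yaws [np.float64(81.89634328698635), np.float64(82.40111164272368)] l,r,mid,w -543.5445144883196 -562.6843870545428 -553.1144507714312 19.139872566223175
head yaw 82.30885336494715 l,r,mid,w [np.float64(-545.4443664604488), np.float64(-562.4579966680858)] -553.9511815642672 17.013630207636993 offset -0.8367307928360788
head yaw 82.28827463895905 l,r,mid,w [np.float64(-544.6092537805442), np.float64(-562.4664828578415)] -553.5378683191929 17.857229077297234 offset -0.4234175477616873
```

```bash
python3 -m inch '[{"claw":-1,"twist":0,"tx":0,"ty":-0.6,"tz":4},{"claw":-1,"twist":0,"tx":0,"ty":0,"tz":4},{"claw":-1,"twist":0,"tx":0,"ty":0,"tz":0}]';python3 - <<'E'
from h import *
p=vision.camera_params("wrist"); s=telemetry.get_state();print(s['tcp_pos'],s['tool_rot'],s['time'])
np.save("w9.npy",np.array(p["cam_to_world"]))
b=vision.get_image("wrist")
cv2.imwrite("pics/w9b.png",cv2.resize(b[200:290,270:390],(800,600),interpolation=cv2.INTER_CUBIC))
E
```

```text
time: 6.28
tcp_pos: [552.1, -62.8, 110.1]
tool_rot: [-178.1, 0.1, 81.6]
wrist_force: [-0.5, 0.9, -2.4]
opening: 0.178
[552.13685736 -62.79494356 110.1428129 ] [-1.78054982e+02  1.49551913e-01  8.15518753e+01] 6.2833
```

View pics/w9b.png

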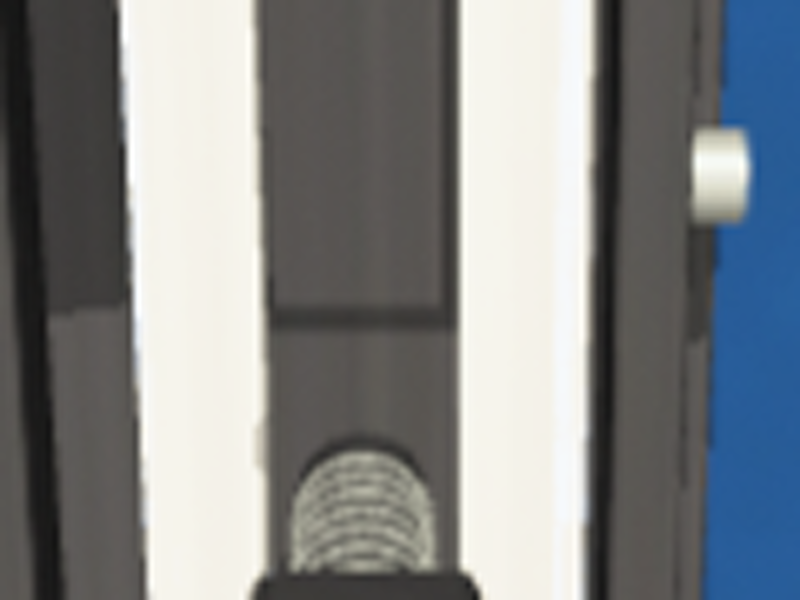

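```bash
python3 - <<'E'
from m import *
run("w9.npy",50.3,[(255,5),(260,150),(264,290)],[(458,5),(459,200),(459,590)],[[(273,327),(457,327)],[(271,308),(456,308)]])
E
```

```text
slot yaws [np.float64(82.43201872221971), np.float64(82.38614062720394)] l,r,mid,w -543.4017498930725 -562.7946724178388 -553.0982111554556 19.392922524766277
head yaw 82.23902379397921 l,r,mid,w [np.float64(-545.470809351975), np.float64(-562.580812208696)] -554.0258107803355 17.11000285672094 offset -0.9275996248799174
head yaw 82.21997184635798 l,r,mid,w [np.float64(-544.6543812569925), np.float64(-562.5151241740348)] -553.5847527155136 17.86074291704233 offset -0.4865415600579581
```

```bash
python3 -m inch '[{"claw":-1,"twist":0,"tx":0,"ty":-1,"tz":2},{"claw":-1,"twist":0,"tx":0,"ty":0,"tz":2},{"claw":-1,"twist":0,"tx":0,"ty":0,"tz":0}]'
```

```text
time: 6.58
tcp_pos: [550.9, -62.6, 106.1]
tool_rot: [-178.1, 0.2, 81.6]
wrist_force: [0.5, -1.3, -1.7]
opening: 0.178
```

```bash
python3 -m inch '[{"claw":-1,"twist":0,"tx":0,"ty":0.4,"tz":2},{"claw":-1,"twist":0,"tx":0,"ty":0,"tz":2}]'; python3 -m inch '[{"claw":-1,"twist":0,"tx":0,"ty":0,"tz":0}]'
```

```text
time: 6.75
tcp_pos: [551.3, -62.6, 102.0]
tool_rot: [-178.1, 0.2, 81.6]
wrist_force: [0.0, 0.0, -1.5]
opening: 0.175
time: 6.83
tcp_pos: [551.2, -62.6, 101.7]
tool_rot: [-178.1, 0.1, 81.6]
wrist_force: [0.2, 0.1, -2.0]
opening: 0.178
```

```bash
python3 - <<'E'
from h import *
p=vision.camera_params("wrist"); s=telemetry.get_state();print(s['tcp_pos'],s['tool_rot'],s['wrist_force'],s['time'])
np.save("w10.npy",np.array(p["cam_to_world"]))
b=vision.get_image("wrist")
cv2.imwrite("pics/w10b.png",cv2.resize(b[200:290,270:390],(800,600),interpolation=cv2.INTER_CUBIC))
E
```

```text
[551.24854027 -62.61747046 101.66299015] [-1.78073982e+02  1.49488677e-01  8.15518843e+01] [ 0.17739286  0.06298347 -1.99996699] 6.8333
```

View pics/w10b.png

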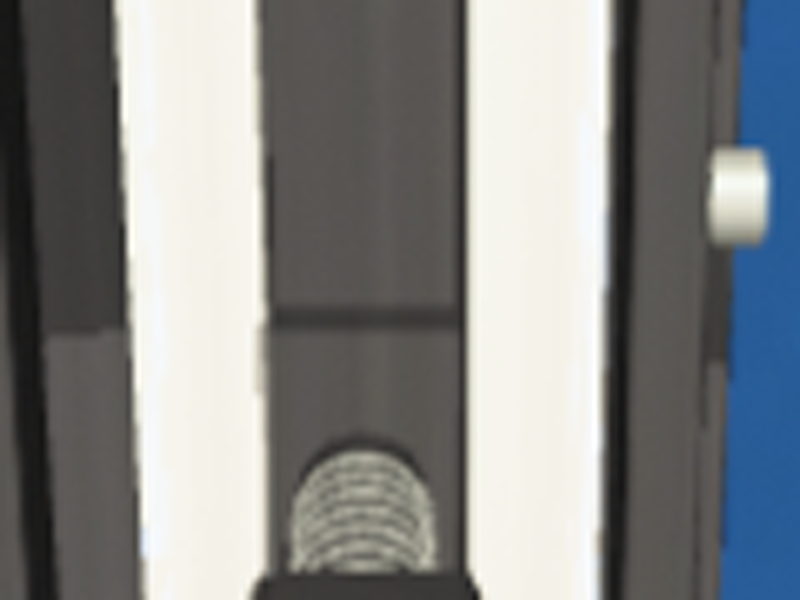

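```bash
python3 -m inch '[{"claw":-1,"twist":0,"tx":0,"ty":0,"tz":3},{"claw":-1,"twist":0,"tx":0,"ty":0,"tz":2}]'; python3 -m inch '[{"claw":-1,"twist":0,"tx":0,"ty":0,"tz":2}]'; python3 -m inch '[{"claw":-1,"twist":0,"tx":0,"ty":0,"tz":1}]'
```

```text
time: 7.05
tcp_pos: [551.4, -62.6, 96.8]
tool_rot: [-178.1, 0.1, 81.6]
wrist_force: [0.2, 0.2, -0.7]
opening: 0.182
time: 7.13
tcp_pos: [551.3, -62.6, 94.6]
tool_rot: [-178.1, 0.1, 81.6]
wrist_force: [-0.4, -0.1, -0.2]
opening: 0.173
time: 7.22
tcp_pos: [551.4, -62.7, 93.5]
tool_rot: [-178.1, 0.2, 81.6]
wrist_force: [-0.8, -0.5, 3.0]
opening: 0.175
```

```bash
python3 -m inch '[{"claw":-1,"twist":0,"tx":0,"ty":0,"tz":2}]'; python3 -m inch '[{"claw":-1,"twist":0,"tx":0,"ty":0,"tz":2}]'; python3 -m inch '[{"claw":-1,"twist":0,"tx":0,"ty":0,"tz":1.5}]'
```

```text
time: 7.3
tcp_pos: [551.3, -62.7, 91.8]
tool_rot: [-178.1, 0.2, 81.6]
wrist_force: [-1.8, 0.5, 5.5]
opening: 0.177
time: 7.38
tcp_pos: [551.4, -62.7, 90.0]
tool_rot: [-178.2, 0.1, 81.6]
wrist_force: [-1.0, 0.0, 7.0]
opening: 0.179
time: 7.47
tcp_pos: [551.4, -62.7, 88.9]
tool_rot: [-178.2, 0.1, 81.5]
wrist_force: [-2.4, 0.4, 7.8]
opening: 0.18
```

```bash
python3 -m inch '[{"claw":-1,"twist":0,"tx":0,"ty":0,"tz":1.5},{"claw":-1,"twist":0,"tx":0,"ty":0,"tz":0}]'; python3 -m inch '[{"claw":-1,"twist":0,"tx":0,"ty":0,"tz":0.5}]'
```

```text
time: 7.63
tcp_pos: [551.3, -62.7, 88.2]
tool_rot: [-178.2, 0.1, 81.5]
wrist_force: [-2.6, -0.8, 8.3]
opening: 0.177
time: 7.72
tcp_pos: [551.3, -62.7, 88.4]
tool_rot: [-178.3, 0.1, 81.6]
wrist_force: [-3.0, 0.6, 8.6]
opening: 0.18
```

```bash
python3 -m inch '[{"claw":-1,"twist":0,"tx":0,"ty":0,"tz":2},{"claw":-1,"twist":0,"tx":0,"ty":0,"tz":1}]'; python3 -m inch '[{"claw":-1,"twist":0,"tx":0,"ty":0,"tz":1}]'
```

```text
time: 7.88
tcp_pos: [551.2, -62.7, 86.8]
tool_rot: [-178.4, 0.1, 81.6]
wrist_force: [-2.9, 1.2, 10.6]
opening: 0.179
time: 7.97
tcp_pos: [551.2, -62.7, 86.6]
tool_rot: [-178.4, 0.1, 81.5]
wrist_force: [-2.9, 0.9, 10.5]
opening: 0.176
```

```bash
python3 -m inch '[{"claw":-1,"twist":-5,"tx":0,"ty":0,"tz":0.6},{"claw":-1,"twist":-6,"tx":0,"ty":0,"tz":0.7},{"claw":-1,"twist":-6,"tx":0,"ty":0,"tz":0.7}]'
```

```text
time: 8.22
tcp_pos: [553.5, -63.2, 87.5]
tool_rot: [-178.8, -0.2, 98.9]
wrist_force: [-0.5, 0.0, 8.9]
opening: 0.175
```

```bash
python3 -m inch '[{"claw":-1,"twist":-6,"tx":0,"ty":-1,"tz":0.9},{"claw":-1,"twist":-6,"tx":0,"ty":-1,"tz":0.9},{"claw":-1,"twist":-6,"tx":0,"ty":-0.5,"tz":0.8}]'
```

```text
time: 8.47
tcp_pos: [552.7, -64.5, 87.7]
tool_rot: [-179.2, -0.4, 117.8]
wrist_force: [-3.8, -1.7, 9.5]
opening: 0.18
```

```bash
python3 -m inch '[{"claw":-1,"twist":-6,"tx":0.8,"ty":-0.5,"tz":0.9},{"claw":-1,"twist":-6,"tx":0.8,"ty":-0.3,"tz":0.9},{"claw":-1,"twist":-6,"tx":0.5,"ty":0,"tz":0.8}]'
```

```text
time: 8.72
tcp_pos: [550.2, -64.8, 87.3]
tool_rot: [-179.2, -0.5, 136.7]
wrist_force: [-2.3, -1.0, 9.2]
opening: 0.179
```

```bash
python3 -m inch '[{"claw":-1,"twist":-6,"tx":0,"ty":0,"tz":0.8},{"claw":-1,"twist":-6,"tx":0,"ty":0,"tz":0.8},{"claw":-1,"twist":-6,"tx":0,"ty":0,"tz":0.8}]'; python3 -m inch '[{"claw":-1,"twist":-6,"tx":0,"ty":0,"tz":0.8},{"claw":-1,"twist":-4,"tx":0,"ty":0,"tz":0.8}]'
```

```text
time: 8.97
tcp_pos: [549.5, -65.8, 87.0]
tool_rot: [-179.3, -0.6, 155.5]
wrist_force: [-2.7, -0.5, 8.3]
opening: 0.178
time: 9.13
tcp_pos: [550.0, -66.2, 87.1]
tool_rot: [-179.4, -0.6, 166.2]
wrist_force: [-1.9, 0.2, 8.7]
opening: 0.174
```

```bash
python3 -m inch '[{"claw":-1,"twist":-3,"tx":0,"ty":0,"tz":0.6},{"claw":-1,"twist":-2,"tx":0,"ty":0,"tz":0.4}]'; python3 -m inch '[{"claw":-1,"twist":0,"tx":0,"ty":0,"tz":0.3}]'; python3 - <<'E'
from h import *
p=vision.camera_params("wrist"); s=telemetry.get_state();print(s['joint_positions'])
b=vision.get_image("wrist")
cv2.imwrite("pics/w11.png",b)
cv2.imwrite("pics/s11.png",cv2.resize(vision.get_image("side")[160:300,210:390],(771,600)))
E
```

```text
time: 9.3
tcp_pos: [550.4, -66.4, 87.6]
tool_rot: [-179.5, -0.5, 171.6]
wrist_force: [-1.5, 0.4, 7.9]
opening: 0.175
time: 9.38
tcp_pos: [550.4, -66.4, 87.9]
tool_rot: [-179.5, -0.4, 171.7]
wrist_force: [-1.9, 1.6, 7.6]
opening: 0.175
[ -6.60318982  21.67047349 -11.11550369  57.67338459  -0.5047086
   1.67712748]
```

View pics/w11.png

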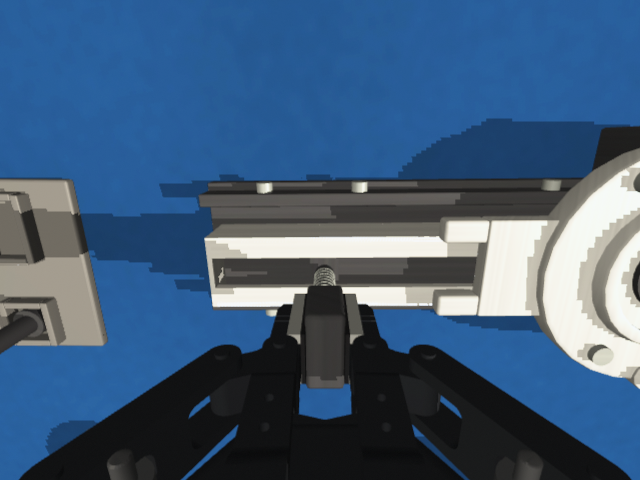

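View pics/s11.png

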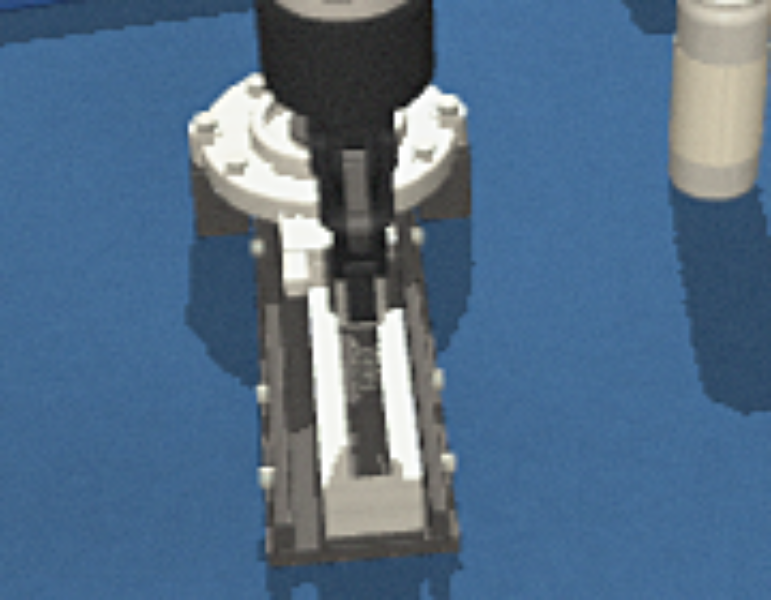

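```bash
python3 -m inch '[{"claw":-1,"twist":0,"tx":0,"ty":0,"tz":-1}]'; python3 -m inch '[{"claw":-1,"twist":0,"tx":0,"ty":0,"tz":-1}]';python3 -m inch '[{"claw":-1,"twist":0,"tx":0,"ty":0,"tz":-0.5}]'
```

```text
time: 9.57
tcp_pos: [550.4, -66.4, 89.3]
tool_rot: [-179.5, -0.4, 171.6]
wrist_force: [-2.4, 0.5, 6.1]
opening: 0.176
time: 9.65
tcp_pos: [550.2, -66.4, 90.3]
tool_rot: [-179.5, -0.4, 171.6]
wrist_force: [4.2, -0.7, -16.9]
opening: 0.174
time: 9.73
tcp_pos: [550.2, -66.5, 90.2]
tool_rot: [-179.5, -0.5, 171.6]
wrist_force: [4.3, -1.0, -10.2]
opening: 0.18
```

```bash
python3 -m inch '[{"claw":-1,"twist":0,"tx":0,"ty":0,"tz":0.5}]'; python3 -m inch '[{"claw":-1,"twist":0,"tx":0,"ty":0,"tz":0}]'
```

```text
time: 9.82
tcp_pos: [550.3, -66.4, 89.8]
tool_rot: [-179.5, -0.4, 171.6]
wrist_force: [-1.4, 0.3, 7.3]
opening: 0.175
time: 9.9
tcp_pos: [550.4, -66.5, 90.0]
tool_rot: [-179.5, -0.4, 171.6]
wrist_force: [-1.1, 0.5, 4.6]
opening: 0.177
```

```bash
python3 -m inch '[{"claw":-1,"twist":0,"tx":0,"ty":0,"tz":0.2},{"claw":-1,"twist":0,"tx":0,"ty":0,"tz":0.2}]';  python3 -m inch '[{"claw":-1,"twist":0,"tx":0,"ty":2,"tz":0.2},{"claw":-1,"twist":0,"tx":0,"ty":4,"tz":0.2},{"claw":-1,"twist":0,"tx":0,"ty":4,"tz":0.2}]'
```

```text
time: 10.07
tcp_pos: [550.3, -66.5, 90.0]
tool_rot: [-179.5, -0.4, 171.6]
wrist_force: [-1.0, 0.1, 3.2]
opening: 0.174
time: 10.32
tcp_pos: [551.3, -59.2, 89.9]
tool_rot: [-179.1, -0.4, 171.5]
wrist_force: [-2.6, -4.8, 5.0]
opening: 0.175
```

```bash
python3 -m inch '[{"claw":-1,"twist":0,"tx":0,"ty":4,"tz":0.2},{"claw":-1,"twist":0,"tx":0,"ty":4,"tz":0.2},{"claw":-1,"twist":0,"tx":0,"ty":4,"tz":0.2},{"claw":-1,"twist":0,"tx":0,"ty":4,"tz":0.2}]'
```

```text
time: 10.65
tcp_pos: [553.0, -46.3, 89.8]
tool_rot: [-178.6, -0.4, 171.3]
wrist_force: [-3.4, -6.3, 5.2]
opening: 0.174
```

```bash
python3 -m inch '[{"claw":-1,"twist":0,"tx":0,"ty":8,"tz":0.2},{"claw":-1,"twist":0,"tx":0,"ty":11,"tz":0.2},{"claw":-1,"twist":0,"tx":0,"ty":11,"tz":0.2}]'
```

```text
time: 10.9
tcp_pos: [556.6, -19.3, 89.5]
tool_rot: [-178.3, -0.3, 171.1]
wrist_force: [-2.5, -5.8, 6.1]
opening: 0.177
```

```bash
python3 -m inch '[{"claw":-1,"twist":0,"tx":0,"ty":11,"tz":0.1},{"claw":-1,"twist":0,"tx":0,"ty":11,"tz":0.1}]'; python3 - <<'E'
from h import *
p=vision.camera_params("wrist"); s=telemetry.get_state();print(s['tcp_pos'],s['tool_rot'],s['wrist_force'])
b=vision.get_image("wrist")
cv2.imwrite("pics/w12.png",b)
E
```

```text
time: 11.07
tcp_pos: [559.5, 1.5, 89.3]
tool_rot: [-178.0, -0.3, 171.0]
wrist_force: [-2.8, -4.1, 7.3]
opening: 0.175
[559.46494167   1.49052528  89.28817469] [-178.00623901   -0.33626548  170.97894832] [-2.78710228 -4.12464129  7.27162086]
```

View pics/w12.png

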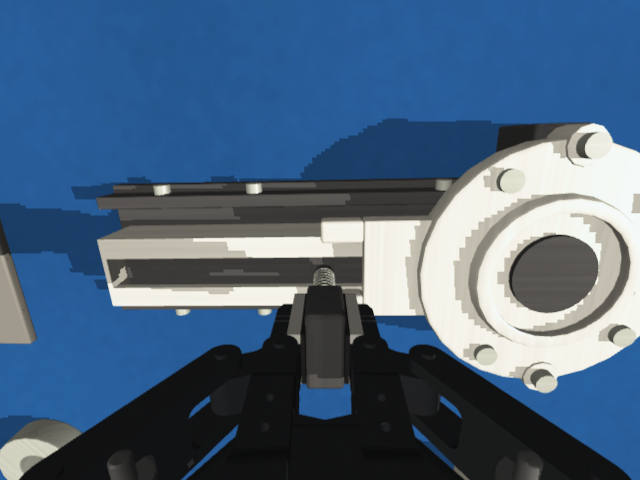

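```bash
python3 -m inch '[{"claw":-1,"twist":0,"tx":0,"ty":5,"tz":0},{"claw":-1,"twist":0,"tx":0,"ty":4,"tz":0}]';python3 -m inch '[{"claw":-1,"twist":0,"tx":0,"ty":2,"tz":0}]';python3 -m inch '[{"claw":-1,"twist":0,"tx":0,"ty":2,"tz":0}]'
```

```text
time: 11.28
tcp_pos: [560.7, 11.5, 89.7]
tool_rot: [-177.9, -0.3, 171.0]
wrist_force: [-2.7, -4.4, 4.9]
opening: 0.179
time: 11.37
tcp_pos: [560.8, 13.1, 89.7]
tool_rot: [-177.7, -0.3, 171.0]
wrist_force: [0.2, -7.1, 1.1]
opening: 0.176
time: 11.45
tcp_pos: [561.0, 14.3, 89.7]
tool_rot: [-177.6, -0.3, 171.0]
wrist_force: [-1.0, -6.6, 1.1]
opening: 0.176
```

```bash
python3 -m inch '[{"claw":-1,"twist":0,"tx":0,"ty":1.5,"tz":0.1}]';python3 -m inch '[{"claw":-1,"twist":0,"tx":0,"ty":1.5,"tz":0.1}]';python3 -m inch '[{"claw":-1,"twist":0,"tx":0,"ty":1.5,"tz":0.1}]'
```

```text
time: 11.53
tcp_pos: [561.1, 15.1, 89.6]
tool_rot: [-177.4, -0.3, 171.0]
wrist_force: [-1.5, -5.7, 4.1]
opening: 0.177
time: 11.62
tcp_pos: [561.2, 15.7, 89.6]
tool_rot: [-177.3, -0.3, 170.9]
wrist_force: [-1.4, -5.4, 3.5]
opening: 0.176
time: 11.7
tcp_pos: [561.2, 16.4, 89.6]
tool_rot: [-177.2, -0.3, 170.9]
wrist_force: [-2.7, -6.4, 4.8]
opening: 0.18
```

```bash
python3 -m inch '[{"claw":-1,"twist":0,"tx":0,"ty":3,"tz":0.1}]'; python3 - <<'E'
from h import *
b=vision.get_image("wrist")
cv2.imwrite("pics/w13.png",cv2.resize(b[190:340,230:430],(800,600),interpolation=cv2.INTER_CUBIC))
b=vision.get_image("side")
cv2.imwrite("pics/s13.png",cv2.resize(b[150:270,210:370],(800,600),interpolation=cv2.INTER_CUBIC))
E
```

```text
time: 11.78
tcp_pos: [561.5, 18.3, 89.5]
tool_rot: [-177.1, -0.2, 170.9]
wrist_force: [-3.0, -4.0, 5.4]
opening: 0.18
```

View pics/w13.png

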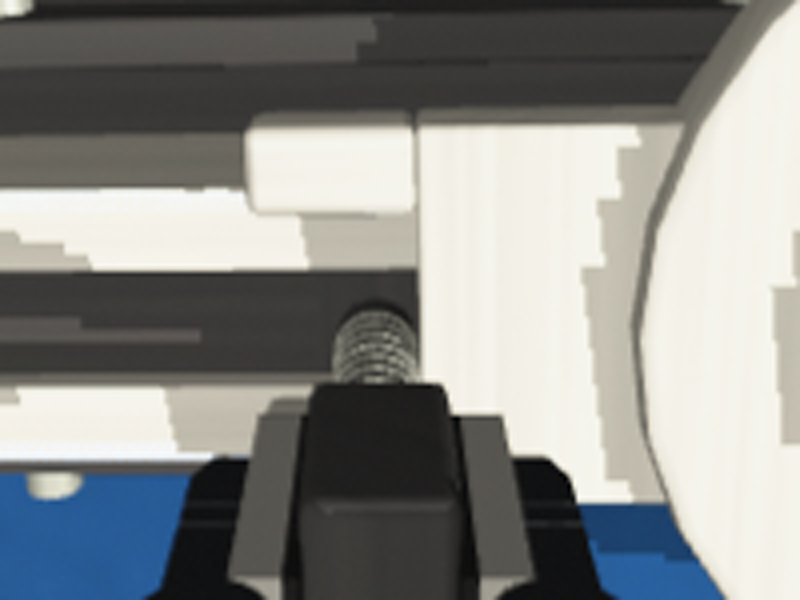

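View pics/s13.png

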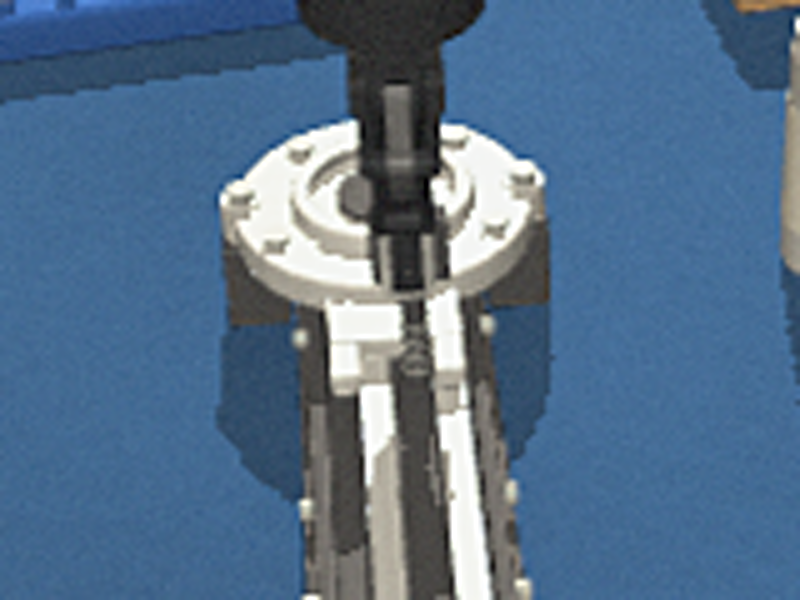

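The shank's right edge is at about column 418 in this crop, level with the notch bottom edge at 418, so it is almost there. I push on until I feel contact.

```bash
python3 -m inch '[{"claw":-1,"twist":0,"tx":0,"ty":2,"tz":0.1}]';python3 -m inch '[{"claw":-1,"twist":0,"tx":0,"ty":2,"tz":0.1}]'
```

```text
time: 11.97
tcp_pos: [561.6, 19.3, 89.5]
tool_rot: [-176.9, -0.2, 170.8]
wrist_force: [-2.6, -11.3, 5.1]
opening: 0.175
time: 12.05
tcp_pos: [561.6, 19.4, 89.5]
tool_rot: [-176.6, -0.2, 170.8]
wrist_force: [-1.6, -11.4, 4.8]
opening: 0.172
```

```bash
python3 -m inch '[{"claw":-1,"twist":0,"tx":0,"ty":1,"tz":0.1},{"claw":-1,"twist":0,"tx":0,"ty":1,"tz":0.1},{"claw":-1,"twist":0,"tx":0,"ty":1,"tz":0.1}]';python3 -m inch '[{"claw":-1,"twist":0,"tx":0,"ty":-2,"tz":0}]';python3 -m inch '[{"claw":-1,"twist":0,"tx":0,"ty":-2,"tz":0}]'
```

```text
time: 12.3
tcp_pos: [561.6, 19.4, 89.5]
tool_rot: [-176.2, -0.2, 170.6]
wrist_force: [-1.6, -6.5, 5.2]
opening: 0.174
time: 12.38
tcp_pos: [561.5, 18.3, 89.6]
tool_rot: [-176.3, -0.2, 170.7]
wrist_force: [1.4, 7.2, -0.6]
opening: 0.17
time: 12.47
tcp_pos: [561.4, 17.9, 89.7]
tool_rot: [-176.5, -0.2, 170.7]
wrist_force: [-0.4, 8.4, 0.6]
opening: 0.176
```

```bash
python3 -m inch '[{"claw":-1,"twist":0,"tx":0,"ty":-1.2,"tz":0},{"claw":-1,"twist":0,"tx":0,"ty":-1.2,"tz":0},{"claw":-1,"twist":0,"tx":0,"ty":-1.2,"tz":0},{"claw":-1,"twist":0,"tx":0,"ty":-1.2,"tz":0}]'
```

```text
time: 12.8
tcp_pos: [561.3, 17.3, 89.8]
tool_rot: [-177.1, -0.2, 170.9]
wrist_force: [1.6, 6.1, 0.7]
opening: 0.178
```

```bash
python3 -m inch '[{"claw":-1,"twist":0,"tx":0,"ty":-1.2,"tz":0.1},{"claw":-1,"twist":0,"tx":0,"ty":-1.2,"tz":0.1},{"claw":-1,"twist":0,"tx":0,"ty":-1.2,"tz":0.1},{"claw":-1,"twist":0,"tx":0,"ty":-1.2,"tz":0.1},{"claw":-1,"twist":0,"tx":0,"ty":-1.2,"tz":0.1},{"claw":-1,"twist":0,"tx":0,"ty":-1.2,"tz":0.1}]'
```

```text
time: 13.3
tcp_pos: [561.1, 16.5, 89.8]
tool_rot: [-177.9, -0.2, 171.1]
wrist_force: [0.2, 6.3, 1.4]
opening: 0.173
```

```bash
python3 -m inch '[{"claw":-1,"twist":0,"tx":0,"ty":-1.2,"tz":0},{"claw":-1,"twist":0,"tx":0,"ty":-1.2,"tz":0},{"claw":-1,"twist":0,"tx":0,"ty":-1.2,"tz":0},{"claw":-1,"twist":0,"tx":0,"ty":-1.2,"tz":0},{"claw":-1,"twist":0,"tx":0,"ty":-1.2,"tz":0},{"claw":-1,"twist":0,"tx":0,"ty":-1.2,"tz":0}]'
```

```text
time: 13.8
tcp_pos: [561.0, 15.6, 90.0]
tool_rot: [-178.8, -0.2, 171.3]
wrist_force: [2.2, 6.9, 0.4]
opening: 0.175
```

```bash
python3 -m inch '[{"claw":-1,"twist":0,"tx":0,"ty":-1.2,"tz":0},{"claw":-1,"twist":0,"tx":0,"ty":-1.2,"tz":0.1},{"claw":-1,"twist":0,"tx":0,"ty":-1.2,"tz":0.1},{"claw":-1,"twist":0,"tx":0,"ty":-1.2,"tz":0.1},{"claw":-1,"twist":0,"tx":0,"ty":-1.2,"tz":0.1},{"claw":-1,"twist":0,"tx":0,"ty":-1.2,"tz":0.1},{"claw":-1,"twist":0,"tx":0,"ty":-1.2,"tz":0},{"claw":-1,"twist":0,"tx":0,"ty":-1.2,"tz":0}]'
```

```text
time: 14.47
tcp_pos: [560.9, 14.3, 90.1]
tool_rot: [-179.9, -0.2, 171.7]
wrist_force: [0.1, 6.7, 2.2]
opening: 0.182
```

```bash
python3 -m inch '[{"claw":-1,"twist":0,"tx":0,"ty":-1.2,"tz":0},{"claw":-1,"twist":0,"tx":0,"ty":-1.2,"tz":0.1},{"claw":-1,"twist":0,"tx":0,"ty":-1.2,"tz":0.1},{"claw":-1,"twist":0,"tx":0,"ty":-1.2,"tz":0.1},{"claw":-1,"twist":0,"tx":0,"ty":-1.2,"tz":0.1}]'
```

```text
time: 14.88
tcp_pos: [560.7, 12.8, 90.1]
tool_rot: [179.5, -0.2, 171.8]
wrist_force: [0.2, 6.1, 2.4]
opening: 0.176
```

```bash
python3 -m inch '[{"claw":-1,"twist":0,"tx":0,"ty":4,"tz":0.1}]';python3 -m inch '[{"claw":-1,"twist":0,"tx":0,"ty":4,"tz":0.1}]'
```

```text
time: 14.97
tcp_pos: [561.2, 15.8, 90.1]
tool_rot: [179.6, -0.2, 171.8]
wrist_force: [-0.7, -5.9, 3.2]
opening: 0.174
time: 15.05
tcp_pos: [561.4, 17.6, 90.0]
tool_rot: [179.9, -0.2, 171.7]
wrist_force: [-3.3, -18.3, 6.0]
opening: 0.176
```

```bash
python3 -m inch '[{"claw":-1,"twist":0,"tx":0,"ty":1,"tz":0.1},{"claw":-1,"twist":0,"tx":0,"ty":1,"tz":0.1},{"claw":-1,"twist":0,"tx":0,"ty":0.5,"tz":0.1},{"claw":-1,"twist":0,"tx":0,"ty":0,"tz":0}]'; python3 - <<'E'
from h import *
b=vision.get_image("wrist")
cv2.imwrite("pics/w14.png",cv2.resize(b[190:340,230:430],(800,600),interpolation=cv2.INTER_CUBIC))
E
```

```text
time: 15.38
tcp_pos: [561.3, 17.2, 90.0]
tool_rot: [-179.6, -0.2, 171.6]
wrist_force: [-0.8, -1.8, 1.8]
opening: 0.176
```

View pics/w14.png

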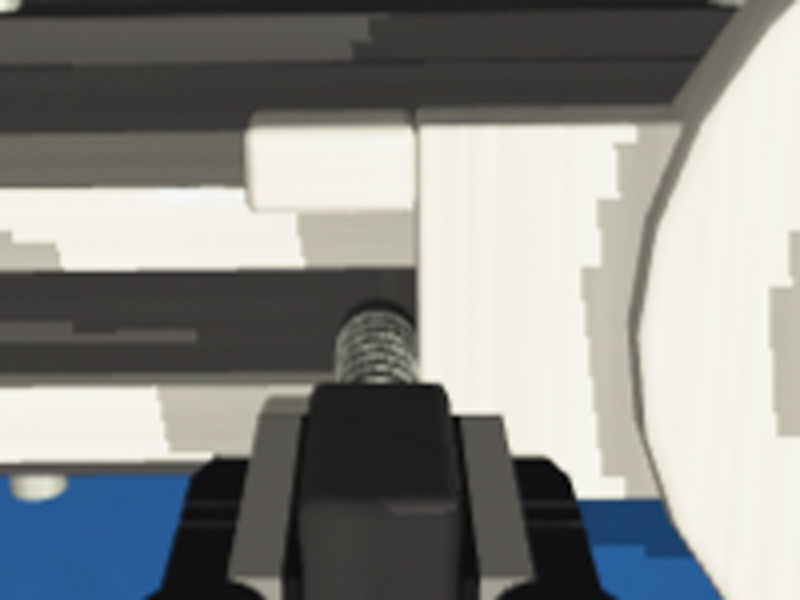

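Upright and in contact: the shank's edge meets the notch bottom at column 418. Now I release.

```bash
python3 -m inch '[{"claw":-0.2,"twist":0,"tx":0,"ty":0,"tz":0},{"claw":-0.2,"twist":0,"tx":0,"ty":0,"tz":0},{"claw":-0.2,"twist":0,"tx":0,"ty":0,"tz":0},{"claw":-0.2,"twist":0,"tx":0,"ty":0,"tz":0}]'; python3 - <<'E'
from h import *
b=vision.get_image("wrist")
cv2.imwrite("pics/w15.png",b)
E
```

```text
time: 15.77
tcp_pos: [561.5, 18.3, 89.3]
tool_rot: [-179.7, -0.2, 171.6]
wrist_force: [0.4, 0.3, -0.4]
opening: 0.398
```

View pics/w15.png

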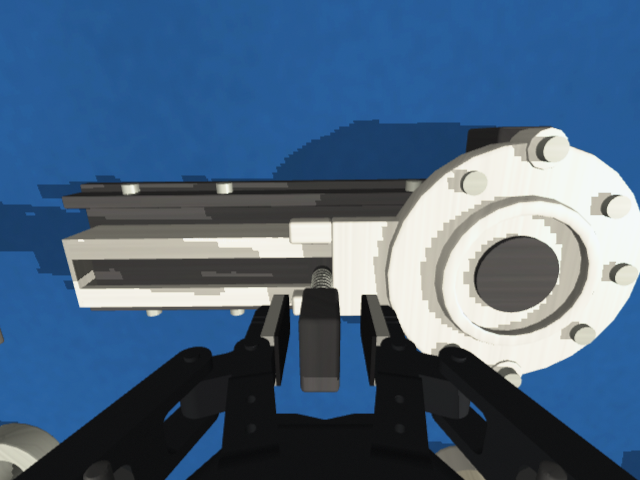

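Both pads are clear of the grip, which spans columns 301–340, and the bolt is standing. I go straight up.

```bash
python3 -m inch '[{"claw":-0.2,"twist":0,"tx":0,"ty":0,"tz":-8},{"claw":-0.2,"twist":0,"tx":0,"ty":0,"tz":-12},{"claw":-0.2,"twist":0,"tx":0,"ty":0,"tz":-20},{"claw":-0.2,"twist":0,"tx":0,"ty":0,"tz":-25},{"claw":-0.2,"twist":0,"tx":0,"ty":0,"tz":-25},{"claw":-0.2,"twist":0,"tx":0,"ty":0,"tz":-20},{"claw":-0.2,"twist":0,"tx":0,"ty":0,"tz":0}]'; python3 - <<'E'
from h import *
p=vision.camera_params("wrist");np.save("w16.npy",np.array(p["cam_to_world"]))
b=vision.get_image("wrist")
cv2.imwrite("pics/w16.png",b)
b=vision.get_image("side")
cv2.imwrite("pics/s16.png",cv2.resize(b[150:270,210:370],(800,600),interpolation=cv2.INTER_CUBIC))
b=vision.get_image("scene")
cv2.imwrite("pics/c16.png",cv2.resize(b[150:300,250:450],(800,600),interpolation=cv2.INTER_CUBIC))
E
```

```text
time: 16.4
tcp_pos: [560.5, 19.4, 205.4]
tool_rot: [-179.7, -0.4, 171.6]
wrist_force: [1.2, -0.5, -0.1]
opening: 0.398
```

View pics/w16.png

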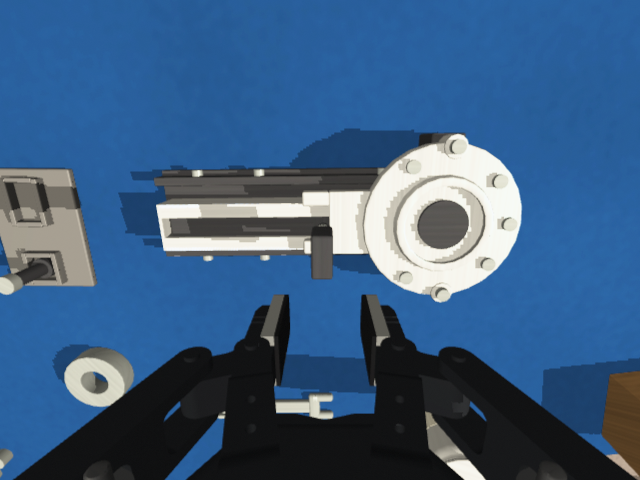

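View pics/s16.png

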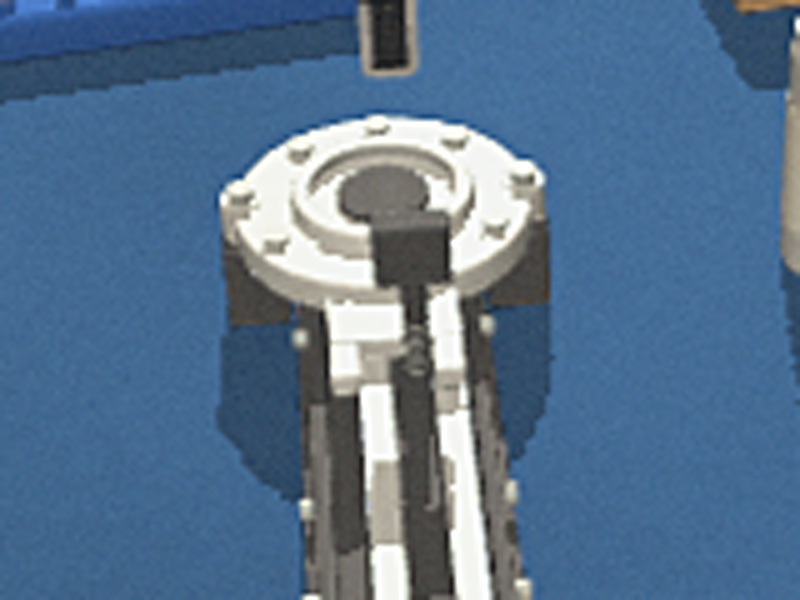

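View pics/c16.png

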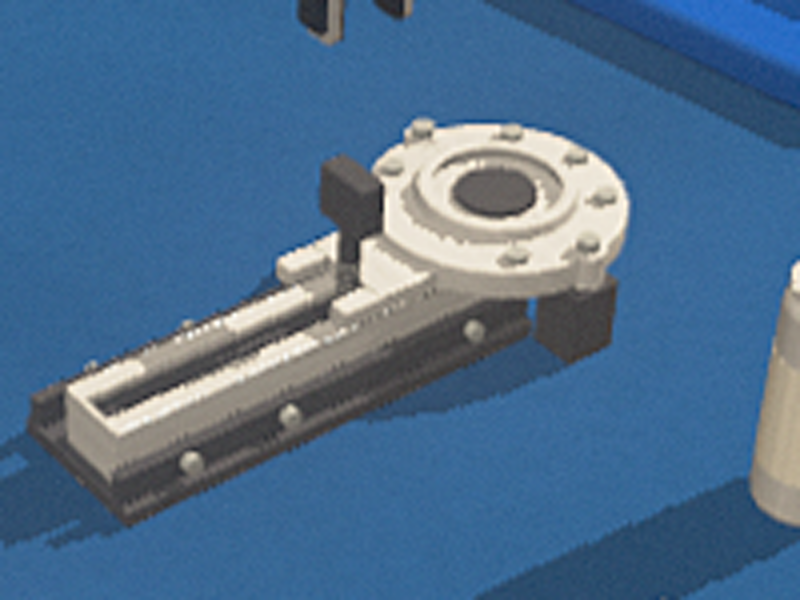

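```bash
python3 - <<'E'
import cv2
b=cv2.imread("pics/w16.png")
cv2.imwrite("pics/w16a.png",cv2.resize(b[180:285,280:420],(800,600),interpolation=cv2.INTER_CUBIC))
E
```

```text
(no output)
```

View pics/w16a.png

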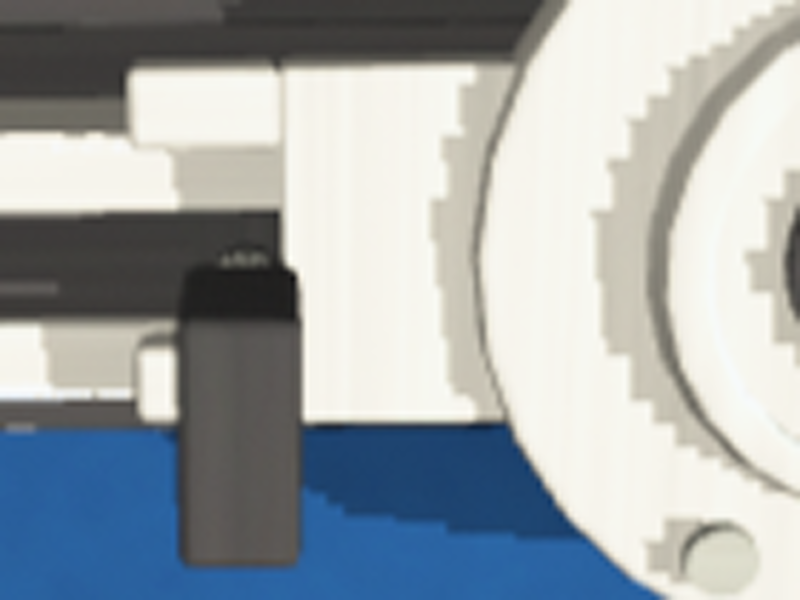

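```bash
python3 - <<'E'
from h import *
np.set_printoptions(precision=1,suppress=True)
p=vision.camera_params("wrist"); p["cam_to_world"]=np.load("w16.npy")
k=800/140
b=lambda q:(280+q[0]/k-.41,180+q[1]/k-.41)
y=np.radians(82.2); ex=np.array([np.cos(y),np.sin(y)]); ey=np.array([-np.sin(y),np.cos(y)])
f=lambda q,z:atz("wrist",*b(q),z,p)[:2]
N=[f(q,56.5) for q in [(282,75),(281,140)]]
print("notch u",[ex@q for q in N])
for z in (123,):
  G=[f(q,z) for q in [(182,322),(299,320),(299,563),(183,563)]]
  print("grip top", [(ex@q,ey@q) for q in G]); c=np.mean(G,0); print(c,ex@c-ex@N[0], ey@c)
B=[f(q,93) for q in [(186,272),(297,268)]]; print("grip lower edge",[ex@q for q in B],np.mean([ex@q for q in B])-ex@N[0])
# shank seen just at top of block, lowest visible
print("shank z56",[ex@f(q,56.5) for q in [(218,262),(272,262)]])
# 3-view tri of grip centre via side & scene (top-face corners)
print("state",telemetry.get_state()['time'])
E
```

```text
notch u [np.float64(97.11194053466497), np.float64(96.89792653741604)]
grip top [(np.float64(84.23370468005967), np.float64(-539.5667525370928)), (np.float64(98.72896665378762), np.float64(-539.4214470440545)), (np.float64(98.62928466275436), np.float64(-572.0402104759462)), (np.float64(83.65704165684144), np.float64(-571.9380148792568))]
[563.  15.] -5.799691121304207 -555.7416062340876
grip lower edge [np.float64(83.42021492478756), np.float64(98.87109892174814)] -5.966283611397117
shank z56 [np.float64(86.77957796393356), np.float64(95.35315079992536)]
state 16.55
```

```bash
python3 -c "
from plant import env,telemetry
print(env.hand_in()); print(telemetry.get_state()['wrist_force'])"
```

```text
the job is handed in; nothing more can be done
None
the job is handed in; nothing more can be done
```

I caught the bolt under both lips, slid it against the bottom of the notch, released it and handed the job in at about 16.6 s. No verdict came back.

**What I did**
- I gripped the dark bolt and lowered its head through the slot, correcting about 4 mm sideways from the wrist camera.
- I pressed the head to about 27–28 mm against the spring and turned it 90°.
- Letting up, I felt the lips stop it. A 17 N upward reading at TCP 90.3 mm showed the head was caught, and I let it down again.
- I slid it along the slot at about 5 N until the force rose to about 11 N and the motion stalled at the notch.
- By then the tool had tilted nearly 4°, so I straightened it by pulling back lightly. I pushed it upright against the notch again, to 18 N, then let go and rose about 115 mm.

**Last checks**
- **Notch:** after release, the wrist picture puts the bolt's axis 5.8–6.0 mm before the notch bottom; 6 mm is expected.
- **Upright and square:** the top and bottom of the grip block agree to within 0.2 mm along the slot, and the block lies square across it. I checked tilt only along the slot.
- **Slot position:** the bolt sits about 2.7 mm to one side of the slot's centreline, within the play, and roughly 9 mm from the bed's centreline.
- **Forces:** my highest wrist reading was 18 N. I read it only at the end of each call, so short peaks could have been missed, and the contact forces themselves were not measured.
- **Other things on the bench:** I saw no sign of anything displaced, but did not measure their positions.

**What disagreed**
- Early camera estimates differed by 2–4 mm between views, because one wrist picture was taken while the arm was still moving.
- The notch's camera position and the felt contact differed by about 2 mm; I went by feel.

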